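# Pick the oldest lamp cartons, restock the lane and dock the order tray

## Robot

A 6-joint arm with a two-finger parallel gripper is mounted at the origin on the work surface. World frame = base frame: x ahead of the robot, y to its left, z up, the work surface at z = 0. Lengths are in m, angles in degrees, forces in N, time in s.
With the tool pointing down it reaches from about 0.25 to 0.725 m from the base axis. Payload 9.7 kg.
Tool frame: the origin (TCP) lies at the very end of the fingers, on their centre line; the grasp point (between the pads) lies 19 mm behind it; z points along the fingers, y is the direction in which the jaws open and shut (so a half turn about z gives the same grasp; the last joint's range is limited). The gripper opens to 85 mm and grips with 20 to 120 N. Pads are 22 mm wide; open, the fingers measure 114 mm over their backs; the gripper's body (76 mm by 85 mm) begins 54 mm behind the grasp point. The pads swing forward as they close: fully open they stand 13 mm farther back than shut.
Start: joints at [-73.797, 4.979, 10.078, 95.1, 0, 90], TCP at [0.153, -0.528, 0.231] pointing down, gripper open.
Joint ranges: [-179.16, 179.16], [-48.56, 103.87], [-65.8, 70.77], [-126.05, 130.52], [-82.76, 87.17], [-180, 180]. Speed limits (degrees/s): [127.2, 127.2, 147.25, 180, 180, 180].

## Interface

Orientations are given as [roll, pitch, yaw] about the fixed x, y, z axes, in that order (R = Rz(yaw) Ry(pitch) Rx(roll)).
In Python, from workcell import bot, camera, ticket gives the robot as it stands.
- The arm moves only by the shell command python3 -m jog 'ROWS' [FORCE]. ROWS is a JSON object of lists of equal length, an entry for each row: "turn": the turn, a rotation vector about the world's x, y, z each as a share of 8 degrees, from -1 to 1, a list of three; "delta_pos": the shift along the world's x, y, z each as a share of 50 mm, from -1 to 1, a list of three; "hand": the opening, from -1 (shut) to 1 (fully open). A call has exactly 10 rows; each row shifts and turns the commanded pose from where the row before left it; what a row does not reach is not made up. A row lasts 1/10 s, in which the tool goes at most 50 mm and 8.59 degrees, less where a joint would pass 70% of its speed; a pose out of reach is approached as far as the arm can. A call with a number of a shift or a turn outside -1 to 1 is refused whole. A call with a gripper value outside its range is refused whole. The fingers move at their own pace and stop on an object; FORCE is the grip in N (left out, the last holds). Time passes only in rows, so rows that do not move let the fingers close, or fill a call up. It gives the time, the measured TCP pose, the force and the opening at its end, in the units of the state.
- bot.get_obs(): the state, without advancing time (a new reading comes with each control period).
- camera(name): name is "scene" or "top" or "wrist"; returns a dict with "frame" (480x640x3 uint8, red, green, blue), "range_z" (480x640 float32, m along the optical axis (not along the pixel's ray), 0 where there is no reading), "fx", "fy", "cx", "cy" (pixels), "extrinsics" (4x4, takes a point from world to camera coordinates); the wrist camera has in their place "mount" (4x4, takes a point from camera to tool coordinates, whose origin is the TCP and whose axes are the flange's). Camera axes: x right, y up, looking along -z (the intrinsics and any distortion apply to the point x, -y, -z); pixel columns grow to the right and rows downward; lengths in m; the calibration is good to about 2 mm. A picture is of the moment at which its call begins: read the wrist's pose just before it.
- ticket.job_done(): hands the job in, once; it reports no verdict.
The state is a dict: "time": time; "q": joint angles; "qd": joint speeds; "joint_efforts": joint torques, N m; "ee_pos": TCP position; "tcp_rot": TCP orientation; "wrist_force": force on the tool from outside, world axes, zero at the start; "torque": the same for the moment, N m; "opening": finger opening in m.
Only numpy, scipy, OpenCV 4.12 (cv2) and the standard library are available. Lean on these libraries where they do the work, as an engineer would, in place of code of your own. Each camera call takes 0.05 s, during which the arm holds its last target.

## Task

Take the two oldest lamp cartons (red bands) from the front of the sloped lane and set them on the grey tray, and put all the new cartons (green bands) into the lane behind the old one that is left. Swing the red latch open, slide the loaded tray grip-end last into the blue holder until it is fully home, and swing the latch shut across it. Leave the other things on the bench where they are.

Things in the scene. Friction and masses are not known exactly. Their poses are not given: they have to be found in the camera images.
- lane_bed: Bed of the fixed sloped lane (steel rollers, blue rails, yellow front stop). Origin on the sliding surface, mid-width, at the stop's inner face; x runs up the 12 degree slope, away from the robot, y across, z square to the surface. Surface 296 mm long, 60 wide between rails 14 high; stop 22 high; far end open. Very slippery: a carton let go in it, long side along x, slides down to what is in front.
- lane_last (a point): Point on the lane's surface, mid-width, 235 mm up the slope from the stop: under the centre of the fourth and last carton when the lane is full.
- old1: Oldest carton, at the very front of the lane (red bands). Cardboard carton, 66 mm along its own x, 52 mm along y and z, about 0.22 kg, alike all round except for its bands; its origin is its centre.
- old2: Second oldest, behind old1 (red bands). Cardboard carton, 66 mm along its own x, 52 mm along y and z, about 0.22 kg, alike all round except for its bands; its origin is its centre.
- old3: Third, behind old2 (red bands); stays in the lane and slides to the front. Cardboard carton, 66 mm along its own x, 52 mm along y and z, about 0.22 kg, alike all round except for its bands; its origin is its centre.
- new1: New carton (green bands), standing on the bench at first; may be absent. Cardboard carton, 66 mm along its own x, 52 mm along y and z, about 0.22 kg, alike all round except for its bands; its origin is its centre.
- new2: New carton (green bands), may be absent. Cardboard carton, 66 mm along its own x, 52 mm along y and z, about 0.22 kg, alike all round except for its bands; its origin is its centre.
- new3: New carton (green bands), may be absent. Cardboard carton, 66 mm along its own x, 52 mm along y and z, about 0.22 kg, alike all round except for its bands; its origin is its centre.
- tray: Loose grey tray, 200 mm (x) by 150 mm (y), 0.4 kg; origin at the centre of its underside. Floor 4 mm thick, walls up to 22 mm; inside 134 mm wide (y). +x is the end that goes in first; an orange grip fin stands at the other end. Room for two cartons in line at x = +58 and -12 mm, y = 0, long side along x. Slides on the bench, loaded, at 5 to 8 N; do not lift it loaded.
- tray_grip (a point): Point in the orange upright fin of the tray at 65 mm height, at tray x = -80 mm, y = 0. The fin is 12 mm thick (tray y), 32 mm long (tray x) and reaches 85 mm above the bench. Pinch it to slide the tray.
- rack: Fixed blue tray holder, open on top; origin at bench level. Mouth at its -x end; the tray slides in along +x on the bench, tray x along holder x. Home, the tray's origin is on the holder's origin. Channels 156 mm apart inside, 34 mm tall, with lips at 29 to 34 mm height overhanging 11 mm; from x = -100 to -50 mm they flare (yellow). Back stop at x = 101 mm, dark plate behind it 120 mm tall.
- latch (a joint): Red latch arm on an upright pivot at holder x = -110, y = -98 mm. 0 = shut, arm pointing along holder +y across the mouth; it grows as the arm swings outward (towards holder -x), limit 1.95 rad. The tray passes when it is over 1.5 rad. It can shut only when the tray is home. Stays where it is left; needs about 1 N at the knob.
- latch_knob (a point): Black upright round knob on the latch arm, 14 mm in diameter, 48 mm from the pivot; it stands from 18 to 70 mm above the bench, this point is on its axis 50 mm above the bench. The arm itself is 62 mm long, 8 to 19 mm above the bench.
- headlamp: Bystander: black headlamp block with a clear lens, 85 x 70 x 75 mm. Leave it alone.
- taillamp: Bystander: upright red and orange tail lamp, 75 wide, 120 mm tall. Leave it alone.
- spraycan: Bystander: yellow can, 56 across, 150 mm tall. Leave it alone.
- screwdriver: Bystander: screwdriver, 200 mm long, lying. Leave it alone.
- relay: Bystander: small black box, 45 x 35 x 30 mm. Leave it alone.
- wrench: Bystander: spanner, lying. Leave it alone.
Not all that is in view belongs to the job. What is shaped like the tray but pink is not meant. What is shaped like the new3 but yellow is not meant.

How it is judged (in metres and radians):
On the way, in this order (a step that is already met when the one before it is completed fails the run):
1. both oldest cartons are on the tray, and the tray is still outside the holder (x of old1 in the frame of tray between -0.04 and 0.075 m and y of old1 in the frame of tray between -0.05 and 0.05 m and z of old1 in the frame of tray between 0.02 and 0.046 m and x of old2 in the frame of tray between -0.04 and 0.075 m and y of old2 in the frame of tray between -0.05 and 0.05 m and z of old2 in the frame of tray between 0.02 and 0.046 m and x of tray in the frame of rack below -0.12 m), for 0.2 s.
2. the tray with both cartons is fully home in the holder (x of old1 in the frame of tray between -0.04 and 0.075 m and y of old1 in the frame of tray between -0.05 and 0.05 m and z of old1 in the frame of tray between 0.02 and 0.046 m and x of old2 in the frame of tray between -0.04 and 0.075 m and y of old2 in the frame of tray between -0.05 and 0.05 m and z of old2 in the frame of tray between 0.02 and 0.046 m and x of tray in the frame of rack between -0.008 and 0.01 m and y of tray in the frame of rack between -0.01 and 0.01 m and angle between the x axis of tray and the x axis of rack, either way round below 0.08 rad), for 0.2 s.
At the end, for the whole second after the job is handed in: old1 and old2 lie on the tray floor; the tray is in the holder within 8 mm of fully home, in line with it; the latch is shut (under 0.12 rad); old3 lies in the lane against the front stop (within about 15 mm) and every new carton present lies in the lane behind it; all at rest (all of step 2 and value of joint latch below 0.12 rad and linear speed of each of tray, old3, new1, new2, new3 below 0.02 m/s and x of old3 in the frame of lane_bed between 0.015 and 0.05 m and y of old3 in the frame of lane_bed between -0.015 and 0.015 m and z of old3 in the frame of lane_bed between 0.018 and 0.042 m and x of new1 in the frame of lane_bed between 0.075 and 0.275 m and y of new1 in the frame of lane_bed between -0.015 and 0.015 m and z of new1 in the frame of lane_bed between 0.018 and 0.042 m and x of new2 in the frame of lane_bed between 0.075 and 0.275 m and y of new2 in the frame of lane_bed between -0.015 and 0.015 m and z of new2 in the frame of lane_bed between 0.018 and 0.042 m and x of new3 in the frame of lane_bed between 0.075 and 0.275 m and y of new3 in the frame of lane_bed between -0.015 and 0.015 m and z of new3 in the frame of lane_bed between 0.018 and 0.042 m); the robot touches nothing.
It fails at once if another thing on the bench is shoved more than 5 cm or knocked over (distance of any of headlamp, taillamp, spraycan, screwdriver, relay, wrench from where it was at the start of the episode above 0.05 m or angle between any of taillamp, spraycan's own z axis and vertical above 0.7 rad).
Of new1, new2, new3 only 1 to 3 are there at a start; the rules pass over those that are not, and their reading is None.
At some moment in a run one of new1, new2, new3 may be knocked a few centimetres aside while the robot is not near it.
It also fails if it takes over 210 s, if anything falls off the work surface, if the arm or the gripper's body presses on something with over 40 N, if the wrist force passes 120 N, or if a joint passes its speed limit or range.

## Working session

There is one attempt and no reset: what is moved stays moved. The work goes in short steps, Python scripts to look and compute and a shell command to move; the robot and the scene stay as the last step left them, time stands still between calls to the robot, and variables do not carry over. Pictures are saved under pics/ and viewed, and the job is handed in when it is done.

```bash
ls; mkdir -p pics
cat > h.py <<'E'
import numpy as np, cv2
from workcell import bot, camera, ticket
from scipy.spatial.transform import Rotation as R
def snap(n,fn=None):
    o=bot.get_obs(); c=camera(n)
    if fn: cv2.imwrite('pics/'+fn,c['frame'][:,:,::-1])
    if 'extrinsics' in c: T=np.linalg.inv(np.array(c['extrinsics']))
    else:
        W=np.eye(4);W[:3,:3]=R.from_euler('xyz',o['tcp_rot'],degrees=True).as_matrix();W[:3,3]=o['ee_pos']
        T=W@np.array(c['mount'])
    c['T']=T; return c
def cloud(c):
    z=c['range_z'];v,u=np.mgrid[0:480,0:640]
    P=np.stack([(u-c['cx'])/c['fx']*z,-(v-c['cy'])/c['fy']*z,-z],-1)
    P=P@c['T'][:3,:3].T+c['T'][:3,3]; P[z<=0]=np.nan; return P
E
python3 - <<'E'
from h import *
o=bot.get_obs();print({k:np.round(v,3) for k,v in o.items()})
for n in ['scene','top','wrist']:
    c=snap(n,n+'0.png');print(n,c.keys(),c['fx'],c['cx'],c['cy'],np.round(c['T'],3).tolist())
E
```

```text
pics
{'time': np.float64(0.0), 'q': array([-7.3795e+01,  5.0120e+00,  1.0033e+01,  9.5100e+01, -1.0000e-03,
        9.0002e+01]), 'qd': array([ 0.045, -0.053, -0.051, -0.008, -0.015,  0.091]), 'joint_efforts': array([ 0.0000e+00, -5.2039e+01,  4.6480e+01,  1.6000e-02,  0.0000e+00,
        0.0000e+00]), 'ee_pos': array([ 0.153, -0.528,  0.231]), 'tcp_rot': array([-1.79922e+02,  1.00000e-03,  1.62030e+01]), 'wrist_force': array([0.522, 0.182, 0.864]), 'torque': array([-0.025, -0.022,  0.01 ]), 'opening': np.float64(0.085)}
scene dict_keys(['frame', 'range_z', 'fx', 'fy', 'cx', 'cy', 'extrinsics', 'T']) 460.10626282268964 326.8679509614476 236.99953350770895 [[-0.836, -0.356, 0.417, 0.959], [0.548, -0.515, 0.659, 0.701], [-0.02, 0.779, 0.626, 0.784], [0.0, 0.0, 0.0, 1.0]]
top dict_keys(['frame', 'range_z', 'fx', 'fy', 'cx', 'cy', 'extrinsics', 'T']) 437.1885314567718 324.3711956977606 237.78267801055102 [[-0.025, 0.987, -0.157, 0.329], [-1.0, -0.022, 0.018, -0.018], [0.015, 0.157, 0.987, 1.09], [0.0, 0.0, 0.0, 1.0]]
wrist dict_keys(['frame', 'range_z', 'fx', 'fy', 'cx', 'cy', 'mount', 'T']) 357.7380728674548 323.02873541415306 238.1815024663657 [[0.28, 0.925, 0.258, 0.218], [-0.96, 0.27, 0.074, -0.509], [-0.001, -0.268, 0.963, 0.374], [0.0, 0.0, 0.0, 1.0]]
```

View pics/scene0.png

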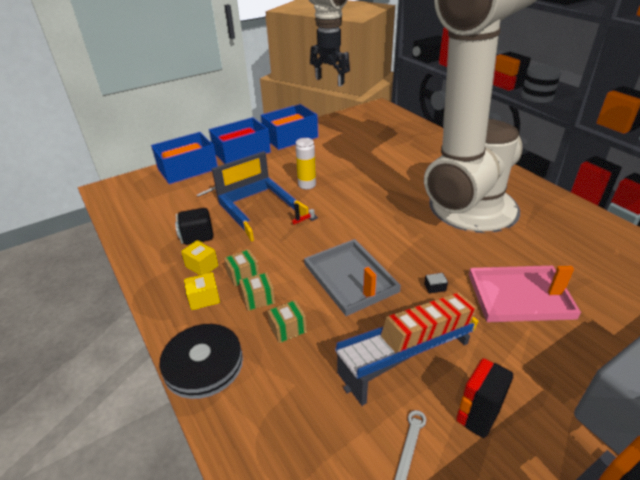

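View pics/top0.png

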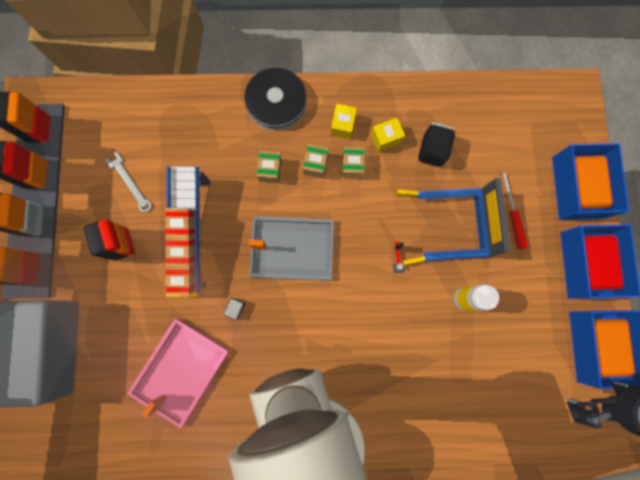

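The views show the lane at the left of the top picture, around (180,230), with three red-banded cartons. The tray is at (292,250) with its fin at (257,243), and the holder's mouth faces it at about x 400. Three green-banded cartons sit at (268,165), (315,158) and (353,160). The decoys are the yellow cartons and the pink tray. Measuring next.

```bash
cat >> h.py <<'E'
def masks(c):
    hsv=cv2.cvtColor(c['frame'],cv2.COLOR_RGB2HSV);H,S,V=[hsv[...,i].astype(int) for i in range(3)]
    return H,S,V
def ray(c,u,v,z):
    d=c['T'][:3,:3]@np.array([(u-c['cx'])/c['fx'],-(v-c['cy'])/c['fy'],-1.]);o=c['T'][:3,3]
    return o+d*(z-o[2])/d[2]
E
python3 - <<'E'
from h import *
c=snap('top');P=cloud(c);H,S,V=masks(c)
m={'green':(H>45)&(H<85)&(S>90),'orange':(H>7)&(H<15)&(S>200)&(V>180),'blue':(H>105)&(H<125)&(S>140),'red':((H<4)|(H>176))&(S>170)&(V>100),'yel':(H>20)&(H<32)&(S>180),'black':(V<45)}
Z=P[...,2]
for k,x in m.items():
    n,l,s,ce=cv2.connectedComponentsWithStats(x.astype(np.uint8))
    for i in range(1,n):
        if s[i,4]<15: continue
        q=P[l==i];q=q[~np.isnan(q[:,0])]
        if len(q)==0 or q[:,0].max()>0.9 or s[i,0]>540: continue
        print(k,s[i],np.round(np.median(q,0),3),'min',np.round(np.percentile(q,3,axis=0),3),'max',np.round(np.percentile(q,97,axis=0),3))
# bench height check
print(np.nanmedian(Z[280:300,350:390]),np.nanmedian(Z[330:345,430:500]))
# cartons by height
from collections import Counter
lab=((Z>0.035)&(Z<0.06)).astype(np.uint8)
lab[:140]=lab[:140]*1
n,l,s,ce=cv2.connectedComponentsWithStats(cv2.erode(lab,np.ones((2,2))))
for i in range(1,n):
    if s[i,4]<80 : continue
    q=P[l==i]; r=cv2.minAreaRect(q[:,:2].astype(np.float32)*1000)
    print(s[i],np.round(np.median(q[:,2]),4),np.round(r[0],1),np.round(r[1],1),round(r[2],1))
E
```

```text
green [307 147  21   8  88] [ 0.714 -0.025  0.052] min [ 0.706 -0.047  0.049] max [ 0.723 -0.002  0.055]
green [344 149  20   5  82] [ 0.709 -0.114  0.052] min [ 0.705 -0.139  0.048] max [ 0.714 -0.092  0.055]
green [259 153  21   7  90] [0.702 0.094 0.052] min [0.696 0.07  0.049] max [0.708 0.117 0.055]
green [304 162  21   8  87] [ 0.676 -0.016  0.051] min [ 0.667 -0.04   0.048] max [0.684 0.007 0.055]
green [343 165  21   5  88] [ 0.67  -0.114  0.052] min [ 0.664 -0.137  0.049] max [ 0.675 -0.088  0.055]
green [257 169  22   7  93] [0.663 0.097 0.052] min [0.656 0.073 0.043] max [0.669 0.122 0.055]
orange [  7  92  11  30 156] [0.808 0.666 0.14 ] min [0.765 0.661 0.137] max [0.833 0.68  0.143]
orange [250 241  13   5  35] [0.478 0.124 0.083] min [0.476 0.108 0.075] max [0.485 0.136 0.087]
orange [143 404  10  12  51] [0.117 0.358 0.085] min [0.107 0.349 0.082] max [0.13  0.367 0.087]
blue [168 168   2  38  40] [0.614 0.325 0.096] min [0.577 0.323 0.085] max [0.656 0.328 0.104]
blue [196 169   2  80 117] [0.559 0.261 0.082] min [0.482 0.257 0.067] max [0.65  0.264 0.104]
blue [ 419
[... 2874 characters left out ...]
65.8  15.2] 3.9
[575 150  44  60 323] 0.0503 [ 642.  -747.5] [174.   74.4] 27.6
[ 17 156  26  31 176] 0.0445 [666.8 667.7] [38.6 87. ] 56.1
[ 15 203  25  32 179] 0.0444 [547.8 666.9] [38.2 85.7] 57.7
[485 205   9  51 109] 0.0487 [ 505.5 -438.9] [122.8   5.1] 2.9
[569 229  13  69 312] 0.0492 [ 420.4 -639.1] [  6.  165.2] 89.7
[603 229  27  66 303] 0.0506 [ 424.8 -754.7] [163.4  32.9] 11.0
[191 247   9  49 214] 0.048 [421.4 269.8] [ 13.6 113.5] 87.8
[ 26 253   9  31 158] 0.0462 [437.2 659. ] [16.7 72.3] 79.4
[ 62 301  12  96 422] 0.0452 [251.2 561.4] [213.7   8.2] 0.2
[579 312  13  74 353] 0.0493 [ 220.  -639.9] [  7.5 165.7] 89.5
[627 313  13  70 305] 0.0511 [ 218.7 -755.9] [  8.7 158. ] 89.0
```

Run:
```python
from h import *
c=snap('top');f=c['frame'][:,:,::-1]
cv2.imwrite('pics/topA.png',cv2.resize(f[130:310,150:350],(800,720))[:600])
cv2.imwrite('pics/topB.png',cv2.resize(f[150:300,380:530],(600,600)))
```

```text
(no output)
```

View pics/topA.png

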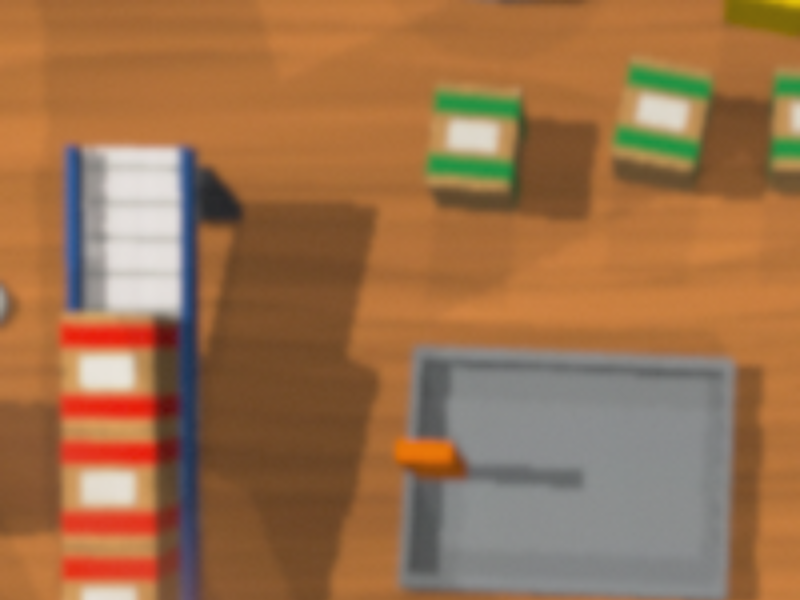

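View pics/topB.png

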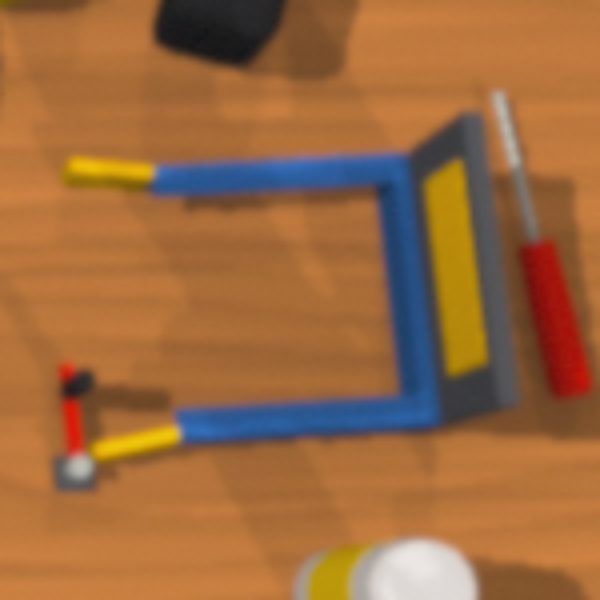

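Run:
```python
from h import *
c=snap('top');P=cloud(c);Z=P[...,2];H,S,V=masks(c)
# lane cartons: 
X,Y=P[...,0],P[...,1]
m=(X>0.36)&(X<0.68)&(Y>0.25)&(Y<0.34)
# slope profile along mid
for x in np.arange(0.35,0.69,0.01):
    k=m&(abs(X-x)<0.005)
    kk=k&(abs(Y-0.294)<0.02)
    print(round(x,3),np.round(np.nanmedian(Z[kk]),4),'top y range',np.round([np.nanpercentile(Y[k&(Z>np.nanmedian(Z[kk])-0.008)],p) for p in (3,97)],4))
# tray
m=(S<60)&(X>0.38)&(X<0.58)&(Y>-0.08)&(Y<0.16)&(Z>0.015)&(Z<0.03)
q=P[m];r=cv2.minAreaRect(q[:,:2].astype(np.float32)*1000);print('tray walls',r,np.median(q[:,2]))
m=(X>0.44)&(X<0.52)&(Y>0.08)&(Y<0.16)&(Z>0.06)&(Z<.1)
q=P[m];print('fin',cv2.minAreaRect(q[Z[m]>0.078][:,:2].astype(np.float32)*1000),np.median(q[:,2]))
# rack: rails top
m=(H>105)&(H<125)&(S>140)&(Z>0.028)&(Z<0.04)&(Y<-0.25)&(Y>-0.45)
for nm,mm in(('left',m&(X>0.55)),('right',m&(X<0.5))):
    q=P[mm]; pts=[(y,np.median(q[abs(q[:,1]-y)<0.008][:,0]),np.percentile(q[abs(q[:,1]-y)<0.008][:,0],3),np.percentile(q[abs(q[:,1]-y)<0.008][:,0],97)) for y in np.arange(-.42,-.28,.02)];print(nm,np.round(pts,4).tolist())
m=(Z>0.09)&(Y<-0.4)&(Y>-0.48)&(X>0.4)&(X<0.63)
q=P[m];print('plate',cv2.minAreaRect(q[:,:2].astype(np.float32)*1000),np.median(q[:,2]))
m=(X>0.38)&(X<0.5)&(Y>-0.27)&(Y<-0.19)&(Z>0.01)
q=P[m];print(np.round(np.c_[q,V[m]],3)[::2].tolist())
```

```text
0.35 nan top y range [nan nan]
0.36 -0.0002 top y range [0.2539 0.3362]
0.37 0.0804 top y range [0.2762 0.3264]
0.38 0.0834 top y range [0.2756 0.3256]
0.39 0.0853 top y range [0.2759 0.326 ]
0.4 0.0882 top y range [0.2749 0.3248]
0.41 0.0899 top y range [0.2748 0.3249]
0.42 0.0921 top y range [0.2744 0.3236]
0.43 0.0938 top y range [0.2743 0.3232]
0.44 0.0964 top y range [0.2736 0.3237]
0.45 0.0991 top y range [0.2733 0.3233]
0.46 0.1015 top y range [0.2733 0.3223]
0.47 0.103 top y range [0.2728 0.3225]
0.48 0.1051 top y range [0.2722 0.3226]
0.49 0.1068 top y range [0.2719 0.3214]
0.5 0.109 top y range [0.2717 0.3218]
0.51 0.1118 top y range [0.271  0.3232]
0.52 0.1143 top y range [0.2714 0.3201]
0.53 0.1164 top y range [0.2707 0.3201]
0.54 0.1183 top y range [0.2708 0.321 ]
0.55 0.1197 top y range [0.2699 0.3202]
0.56 0.1212 top y range [0.2699 0.3195]
0.57 0.0717 top y range [0.259  0.3289]
0.58 0.073 top y range [0.259  0.3275]
0.59 0.0754 top y range [0.2586 0.3284]
0.6 0.0773 top y range [0.2583 0.3266]
0.61 0.0792 top y range [0.2578 0.3272]
0.62 0.0818 top y range [0.2579 0.
[... 501 characters left out ...]
42, 0.5993, 0.5569, 0.6096], [-0.4, 0.6045, 0.5983, 0.6105], [-0.38, 0.6029, 0.5967, 0.6102], [-0.36, 0.6031, 0.5973, 0.6083], [-0.34, 0.6015, 0.5954, 0.6084], [-0.32, 0.6009, 0.5959, 0.6064], [-0.3, 0.6005, 0.5935, 0.6072]]
right [[-0.42, 0.453, 0.4444, 0.463], [-0.4, 0.4507, 0.4433, 0.4575], [-0.38, 0.4491, 0.4426, 0.4567], [-0.36, 0.4474, 0.4418, 0.4546], [-0.34, 0.4478, 0.441, 0.4551], [-0.32, 0.4466, 0.4404, 0.4532], [-0.3, 0.4471, 0.4393, 0.4533]]
plate ((530.780517578125, -442.7272644042969), (172.58079528808594, 16.915637969970703), 2.1447174549102783) 0.11614186645815094
  return np.nanmean(a, axis, out=out, keepdims=keepdims)
  return np.nanmean(a, axis, out=out, keepdims=keepdims)
```

```bash
python3 -m jog '{"turn":[[0,0,0],[0,0,0],[0,0,0],[0,0,0],[0,0,0],[0,0,0],[0,0,0],[0,0,0],[0,0,0],[0,0,0]],"delta_pos":[[0.908,0.889,0],[0.908,0.889,0],[0.908,0.889,0],[0.908,0.889,0],[0.908,0.889,0],[0.908,0.889,0],[0.908,0.889,0],[0,0,-0.8],[0,0,-0.8],[0,0,-0.8]],"hand":[0,0,0,0,0,0,0,0,0,0]}' 30; python3 -c "
from h import *
o=bot.get_obs();print(np.round(o['q'],1),o['ee_pos'],o['opening'])
snap('wrist','w1.png')"
```

```text
time: 1.3
ee_pos: [0.404, -0.2827, 0.11]
tcp_rot: [180.0, -0.0, 16.3]
wrist_force: [0.1, -0.1, 0.3]
opening: 0.0425
[-35.   -3.5 -11.9  81.6  -0.  128.7] [ 0.40402123 -0.28270622  0.11002165] 0.04251073708524957
```

View pics/w1.png

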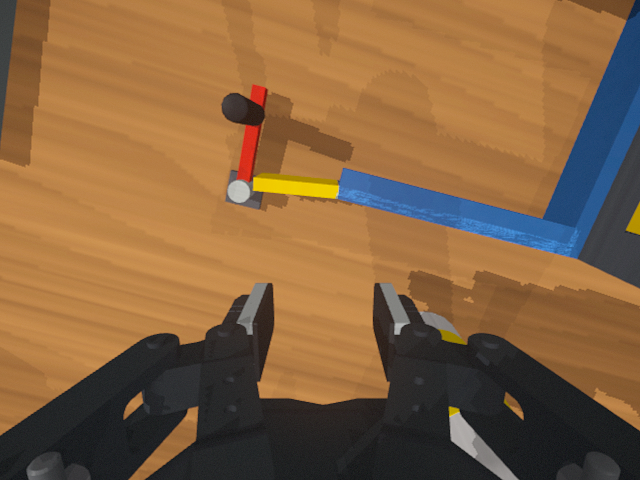

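The wrist view shows the latch knob at pixel (240,107), with open bench around it. I'll go over it and pinch it.

```bash
python3 -m jog '{"turn":[[0,0,0],[0,0,0],[0,0,0],[0,0,0],[0,0,0],[0,0,0],[0,0,0],[0,0,0],[0,0,0],[0,0,0]],"delta_pos":[[0.67,0.66,0],[0.67,0.66,0],[0,0,0],[0,0,-0.7],[0,0,-0.7],[0,0,0],[0,0,0],[0,0,0],[0,0,0],[0,0,0]],"hand":[0,0,0,0,0,0,-1,-1,-1,-1]}' 25; python3 -c "
from h import *
snap('wrist','w2.png')"
```

```text
time: 2.35
ee_pos: [0.4716, -0.2181, 0.0436]
tcp_rot: [179.9, -0.1, 16.2]
wrist_force: [-1.1, -0.1, 8.7]
opening: 0.0129
```

View pics/w2.png

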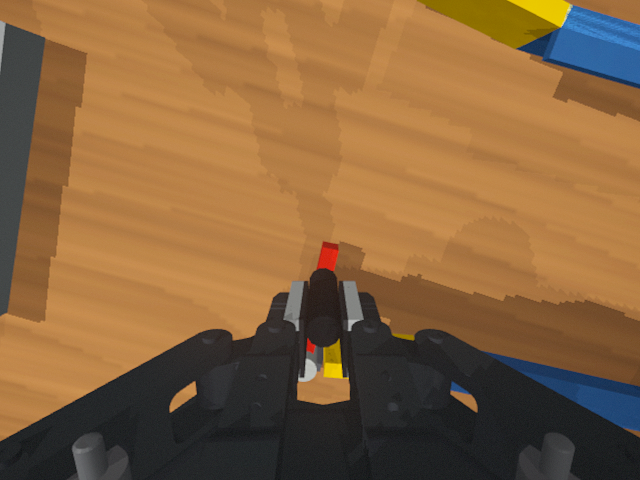

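```bash
python3 -m jog '{"turn":[[0,0,0],[0,0,0],[0,0,0],[0,0,0],[0,0,0],[0,0,0],[0,0,0],[0,0,0],[0,0,0],[0,0,0]],"delta_pos":[[-0.023,0.166,0.06],[-0.052,0.159,0],[-0.079,0.148,0],[-0.103,0.132,0],[-0.124,0.112,0],[-0.142,0.089,0],[-0.155,0.063,0],[-0.164,0.035,0],[-0.167,0.006,0],[-0.166,-0.023,0]],"hand":[-1,-1,-1,-1,-1,-1,-1,-1,-1,-1]}'; python3 -c "
from h import *
snap('wrist','w3.png')"
```

```text
time: 3.4
ee_pos: [0.4132, -0.1739, 0.0454]
tcp_rot: [179.8, -0.2, 16.2]
wrist_force: [8.4, -9.8, -8.4]
opening: 0.0128
```

View pics/w3.png

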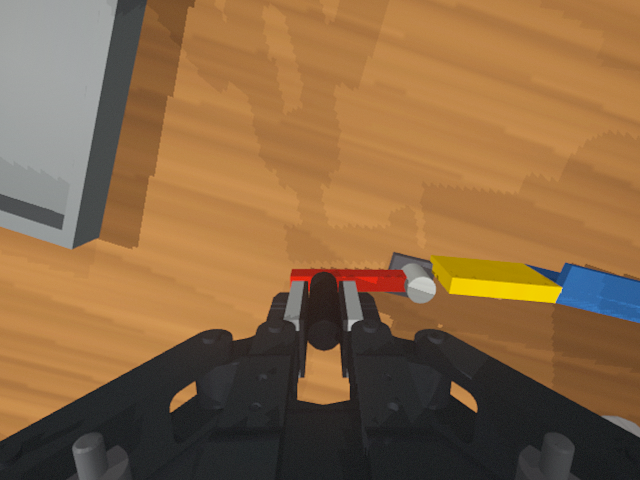

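The latch is open at about 1.75 rad. I'll release the knob, rise, and travel to the lane while turning the tool.

```bash
python3 -m jog '{"turn":[[0,0,0],[0,0,0],[0,0,0],[0,0,1],[0,0,1],[0,0,1],[0,0,1],[0,0,1],[0,0,1],[0,0,1]],"delta_pos":[[0,0,0],[0,0,0],[0,0,1],[0,0,1],[0,0,1],[0,1,0],[0,1,0],[0,1,0],[0,1,0],[0,1,0]],"hand":[0,0,0,0,0,1,1,1,1,1]}' 40;
python3 -m jog '{"turn":[[0,0,1],[0,0,1],[0,0,1],[0,0,1],[0,0,1],[0,0,1],[0,0,1],[0,0,1],[0,0,1],[0,0,1]],"delta_pos":[[0,1,0],[0,1,0],[0,1,0],[0,1,0],[0,0.5,0],[-0.2,0,0],[-0.2,0,0],[0,0,0],[0,0,0],[0,0,0]],"hand":[1,1,1,1,1,1,1,1,1,1]}';
python3 -m jog '{"turn":[[0,0,1],[0,0,1],[0,0,1],[0,0,0.23],[-0.025,-0.75,0],[-0.025,-0.75,0],[0,0,0],[0,0,0],[0,0,0],[0,0,0]],"delta_pos":[[0,0,0],[0,0,0],[0,0,0],[0,0,0],[0,0,-0.6],[0,0,-0.6],[0,0,0],[0,0,0],[0,0,0],[0,0,0]],"hand":[1,1,1,1,1,1,1,1,1,1]}';
python3 -c "
from h import *
o=bot.get_obs();print(np.round(o['q'],1),o['ee_pos'],o['tcp_rot'])
c=snap('wrist','w4.png')
P=cloud(c);X,Y,Z=P[...,0],P[...,1],P[...,2]
for x in (.40,.41,.42,.46,.48,.52,.54):
    k=(abs(X-x)<.004)&(Z>.06)&(Y>.2)&(Y<.4);print(x,k.sum(),np.round([np.percentile(Z[k],50),*np.percentile(Y[k&(Z>np.percentile(Z[k],50)-.01)],[2,98])],4))
t=snap('top','t4.png');snap('scene','s4.png')
"
```

```text
time: 4.45
ee_pos: [0.4114, 0.0791, 0.195]
tcp_rot: [179.9, -0.0, 72.5]
wrist_force: [1.5, -0.6, -0.7]
opening: 0.0857
time: 5.45
ee_pos: [0.3916, 0.3023, 0.1947]
tcp_rot: [180.0, -0.0, 152.6]
wrist_force: [-0.5, -0.4, -0.3]
opening: 0.0851
time: 6.45
ee_pos: [0.3936, 0.3032, 0.1373]
tcp_rot: [179.8, 12.1, 178.0]
wrist_force: [0.3, -0.0, -0.0]
opening: 0.0853
[ 42.4 -12.4 -17.7  75.9  -8.3  43.7] [0.39357212 0.30324706 0.13729494] [179.81664233  12.1141938  177.97199871]
0.4 1503 [0.0898 0.261  0.3467]
0.41 1239 [0.0914 0.2759 0.3262]
0.42 1132 [0.0936 0.2756 0.3258]
0.46 1130 [0.1021 0.2747 0.3243]
0.48 1070 [0.1063 0.2739 0.324 ]
0.52 122 [0.0758 0.2618 0.3336]Traceback (most recent call last):
  File "<string>", line 7, in <module>
    k=(abs(X-x)<.004)&(Z>.06)&(Y>.2)&(Y<.4);print(x,k.sum(),np.round([np.percentile(Z[k],50),*np.percentile(Y[k&(Z>np.percentile(Z[k],50)-.01)],[2,98])],4))
                                                                      ~~~~~~~~~~~~~^^^^^^^^^
    return _quantile_unchecked(
        a, q, axis, out, overwrite_input, method, keepdims, weights)
    return _ureduce(a,
                    func=_quantile_ureduce_func,
    ...<5 lines>...
                    overwrite_input=overwrite_input,
                    method=method)
    r = func(a, **kwargs)
    result = _quantile(arr,
                       quantiles=q,
    ...<2 lines>...
                       out=out,
                       weights=wgt)
    slices_having_nans = np.isnan(arr[-1, ...])
                                  ~~~^^^^^^^^^
IndexError: index -1 is out of bounds for axis 0 with size 0
```

View pics/w4.png

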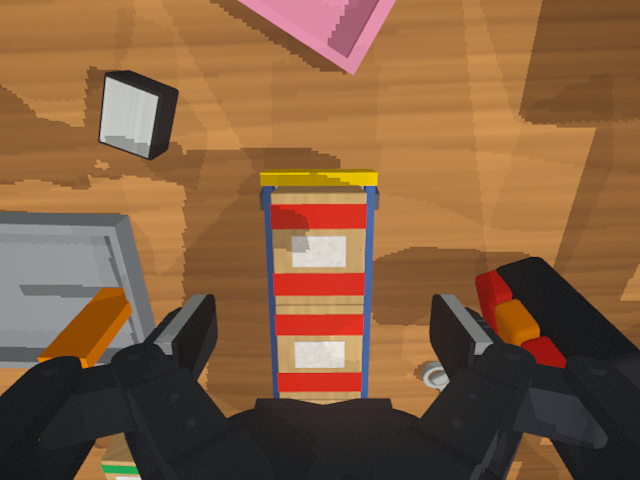

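The wrist view shows old1 and old2 in the lane at columns 272–365, with the seam between them at row 305 and the stop at row 180. I'll check the seam and front edge in world coordinates.

```bash
python3 -c "
from h import *
c=snap('wrist');P=cloud(c)
for v in (192,196,300,305,310):print(v,np.round(P[v,318],4))
"
```

```text
192 [0.3655 0.3018 0.0752]
196 [0.3652 0.3019 0.0823]
300 [0.4252 0.2996 0.0942]
305 [0.4289 0.2994 0.0941]
310 [0.4316 0.2993 0.0954]
```

```bash
python3 -m jog '{"turn":[[0,0,0],[0,0,0],[0,0,0],[0,0,0],[0,0,0],[0,0,0],[0,0,0],[0,0,0],[0,0,0],[0,0,0]],"delta_pos":[[-0.155,-0.032,0],[0.091,-0.003,-0.426],[0.091,-0.003,-0.426],[0.091,-0.003,-0.426],[0.091,-0.003,-0.426],[0,0,0],[0,0,0],[0,0,0],[0,0,0],[0,0,0]],"hand":[1,1,1,1,1,1,-1,-1,-1,-1]}' 40;
python3 -c "
from h import *
o=bot.get_obs();print(np.round(o['q'],1),o['ee_pos'],o['tcp_rot'],o['opening'])
c=snap('wrist','w5.png')"
```

```text
time: 7.55
ee_pos: [0.4027, 0.3004, 0.0507]
tcp_rot: [179.9, 12.1, 178.0]
wrist_force: [-2.5, -1.0, 6.9]
opening: 0.0513
[ 41.4 -10.4 -25.6  65.9  -8.2  42.7] [0.4026927  0.30044472 0.05069072] [179.89826817  12.09737589 178.0330377 ] 0.05130080169116508
```

View pics/w5.png

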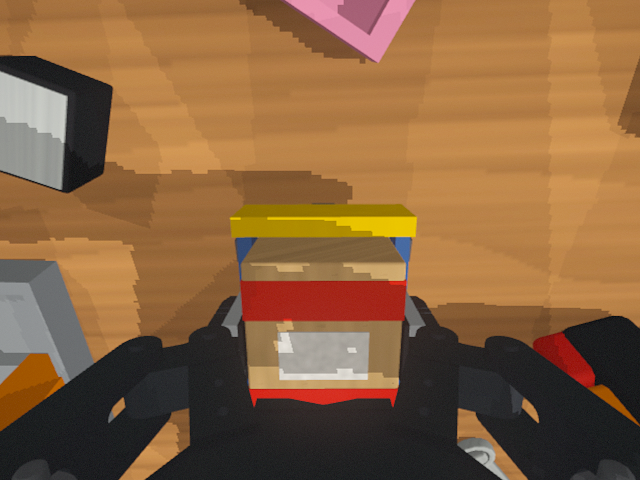

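```bash
python3 -m jog '{"turn":[[0,0,0],[0,0,0],[0,0,0],[0,0,0],[0,0,0],[0,0,0],[0,0,0],[0.025,0.75,0],[0.025,0.75,0],[0,0,0]],"delta_pos":[[-0.042,0.001,0.196],[-0.042,0.001,0.196],[-0.062,0.002,0.293],[-0.062,0.002,0.293],[-0.062,0.002,0.293],[-0.062,0.002,0.293],[-0.082,0.003,0.39],[0,0,0],[0,0,0],[0,0,0]],"hand":[-1,-1,-1,-1,-1,-1,-1,-1,-1,-1]}';
python3 -m jog '{"turn":[[0,0,-1],[0,0,-1],[0,0,-1],[0,0,-1],[0,0,-1],[0,0,-1],[0,0,-1],[0,0,-1],[0,0,-1],[0,0,-1]],"delta_pos":[[0,0,0],[0,0,0],[0.26,-0.9,0],[0.26,-0.9,0],[0.26,-0.9,0],[0.26,-0.9,0],[0.26,-0.9,0],[0.26,-0.9,0],[0.26,-0.9,0],[0,0,0]],"hand":[-1,-1,-1,-1,-1,-1,-1,-1,-1,-1]}';
python3 -m jog '{"turn":[[0,0,-1],[0,0,-0.45],[0,0,0],[0,0,0],[0,0,0],[0,0,0],[0,0,0],[0,0,0],[0,0,0],[0,0,0]],"delta_pos":[[0,0,0],[0,0,0],[0,0,0],[0,0,0],[0,0,0],[0,0,0],[0,0,0],[0,0,0],[0,0,0],[0,0,0]],"hand":[-1,-1,-1,-1,-1,-1,-1,-1,-1,-1]}';
python3 -c "
from h import *
snap('scene','s5.png');snap('top','t5.png')"
```

```text
time: 8.6
ee_pos: [0.3824, 0.3004, 0.1465]
tcp_rot: [-179.9, -0.2, 178.0]
wrist_force: [-0.0, -0.6, -3.3]
opening: 0.0515
time: 9.6
ee_pos: [0.4729, -0.0189, 0.1469]
tcp_rot: [179.9, 0.2, 97.4]
wrist_force: [-0.3, 0.2, -0.5]
opening: 0.0515
time: 10.6
ee_pos: [0.4726, -0.0145, 0.1467]
tcp_rot: [-180.0, 0.0, 86.4]
wrist_force: [-0.1, 0.8, -3.2]
opening: 0.0516
```

View pics/s5.png

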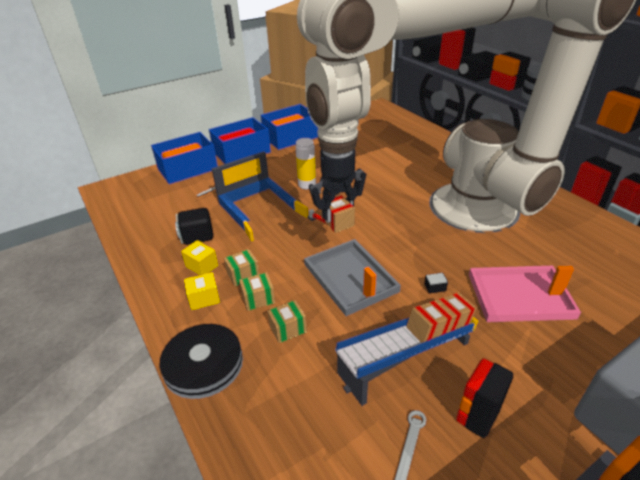

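View pics/t5.png

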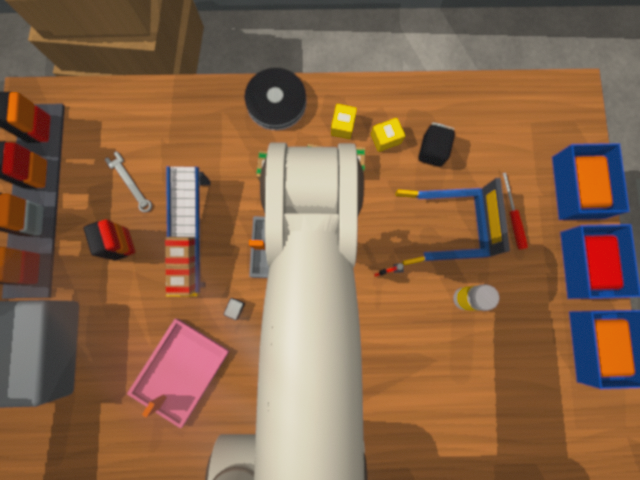

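Old1 is held, old2 and old3 have slid down to the stop, and the latch is open. Lowering old1 onto the tray floor.

```bash
python3 -m jog '{"turn":[[0,0,0],[0,0,0],[0,0,0],[0,0,0],[0,0,0],[0,0,0],[0,0,0],[0,0,0],[0,0,0],[0,0,0]],"delta_pos":[[0,0,-0.6],[0,0,-0.6],[0,0,-0.6],[0,0,-0.4],[0,0,-0.2],[0,0,-0.1],[0,0,0],[0,0,0],[0,0,0],[0,0,0]],"hand":[-1,-1,-1,-1,-1,-1,-1,-1,-1,-1]}'; python3 -c "
from h import *
snap('wrist','w6.png')"
```

```text
time: 11.7
ee_pos: [0.4731, -0.0145, 0.0226]
tcp_rot: [179.9, -0.0, 86.4]
wrist_force: [-1.6, 0.4, -1.9]
opening: 0.0515
```

View pics/w6.png

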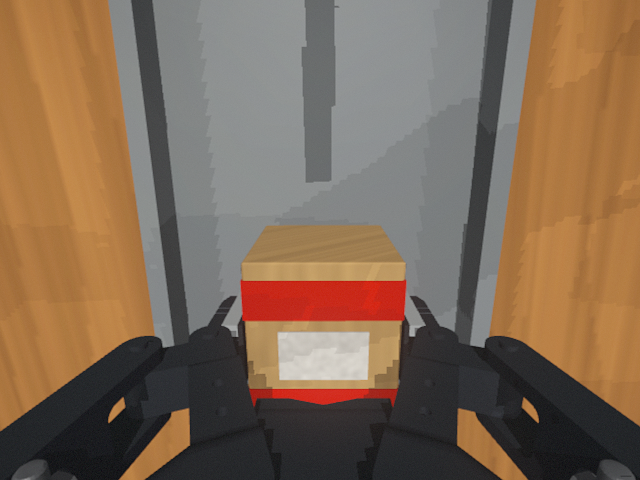

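```bash
python3 -m jog '{"turn":[[0,0,0],[0,0,0],[0,0,0],[0,0,0],[0,0,0],[0,0,0],[0,0,0],[0,0,0],[0,0,1],[0,0,1]],"delta_pos":[[0,0,-0.05],[0,0,0],[0,0,0],[0,0,0],[0,0,0.2],[0,0,0.6],[0,0,1],[0,0,0.8],[0,0,0],[-0.25,0.9,0]],"hand":[-1,-1,0.6,0.6,0.6,0.6,0.6,1,1,1]}';
python3 -m jog '{"turn":[[0,0,1],[0,0,1],[0,0,1],[0,0,1],[0,0,1],[0,0,1],[0,0,1],[0,0,1],[0,0,1],[0,0,0.45]],"delta_pos":[[-0.25,0.9,0],[-0.25,0.9,0],[-0.25,0.9,0],[-0.25,0.9,0],[-0.25,0.9,0],[-0.25,0.91,0],[0,0,0],[0,0,0],[0,0,0],[0,0,0]],"hand":[1,1,1,1,1,1,1,1,1,1]}';
python3 -m jog '{"turn":[[-0.025,-0.75,0],[-0.025,-0.75,0],[0,0,0],[0,0,0],[0,0,0],[0,0,0],[0,0,0],[0,0,0],[0,0,0],[0,0,0]],"delta_pos":[[0,0,0],[0,0,0],[0,0,0],[0,0,0],[0,0,0],[0,0,0],[0,0,0],[0,0,0],[0,0,0],[0,0,0]],"hand":[1,1,1,1,1,1,1,1,1,1]}';
python3 -c "
from h import *
c=snap('wrist','w7.png');snap('top','t7.png')
P=cloud(c)
for v in (192,196,300,305,310):print(v,np.round(P[v,318],4))"
```

```text
time: 12.75
ee_pos: [0.4618, 0.0282, 0.1516]
tcp_rot: [179.8, 0.1, 102.4]
wrist_force: [0.5, 1.2, -1.1]
opening: 0.0858
time: 13.75
ee_pos: [0.385, 0.3013, 0.1502]
tcp_rot: [180.0, 0.0, 178.4]
wrist_force: [1.1, -0.4, 0.2]
opening: 0.0853
time: 14.75
ee_pos: [0.3851, 0.301, 0.1492]
tcp_rot: [180.0, 12.0, 178.0]
wrist_force: [-0.6, 0.2, 0.2]
opening: 0.0857
192 [0.3701 0.2987 0.0526]
196 [0.3667 0.299  0.0689]
300 [0.4255 0.297  0.0952]
305 [0.4292 0.2968 0.0955]
310 [0.4326 0.2967 0.0962]
```

View pics/w7.png

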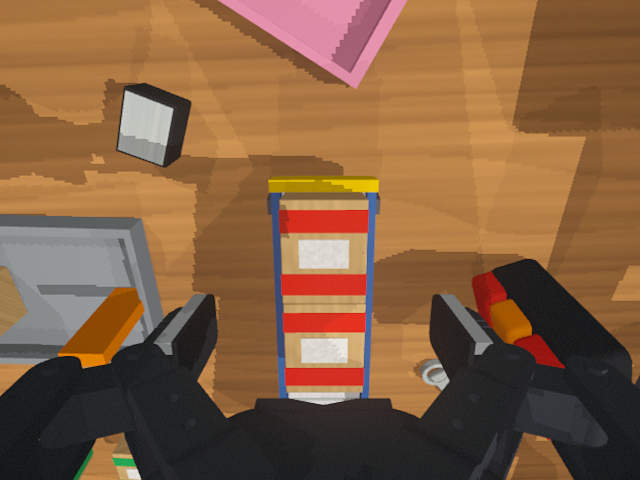

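View pics/t7.png

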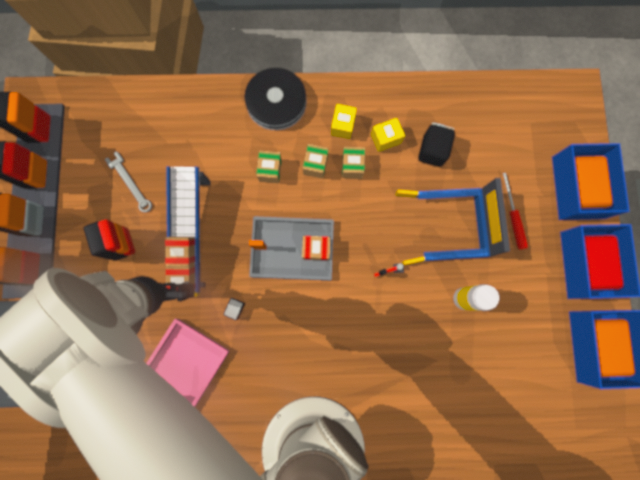

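Old1 sits in the tray and old2 has taken the front place, with its seam again at x 0.429. I'll use the same grasp.

```bash
python3 -m jog '{"turn":[[0,0,0],[0,0,0],[0,0,0],[0,0,0],[0,0,0],[0,0,0],[0,0,0],[0,0,0],[0,0,0],[0,0,0]],"delta_pos":[[0.095,-0.002,-0.484],[0.095,-0.002,-0.484],[0.095,-0.002,-0.484],[0.095,-0.002,-0.484],[0,0,0],[0,0,0],[0,0,0],[0,0,0],[0,0,0],[0,0,0]],"hand":[1,1,1,1,1,-1,-1,-1,-1,-1]}' 40;
python3 -m jog '{"turn":[[0,0,0],[0,0,0],[0,0,0],[0,0,0],[0,0,0],[0,0,0],[0,0,0],[0.025,0.75,0],[0.025,0.75,0],[0,0,0]],"delta_pos":[[-0.042,0.001,0.196],[-0.042,0.001,0.196],[-0.062,0.002,0.293],[-0.062,0.002,0.293],[-0.062,0.002,0.293],[-0.062,0.002,0.293],[-0.082,0.003,0.39],[0,0,0],[0,0,0],[0,0,0]],"hand":[-1,-1,-1,-1,-1,-1,-1,-1,-1,-1]}'
```

```text
time: 15.85
ee_pos: [0.4046, 0.3013, 0.0542]
tcp_rot: [179.9, 12.1, 178.0]
wrist_force: [-3.4, -0.3, 6.3]
opening: 0.0513
time: 16.85
ee_pos: [0.3841, 0.3012, 0.1499]
tcp_rot: [-179.9, -0.2, 178.0]
wrist_force: [0.4, -0.2, -3.1]
opening: 0.0515
```

```bash
python3 -m jog '{"turn":[[0,0,-1],[0,0,-1],[0,0,-1],[0,0,-1],[0,0,-1],[0,0,-1],[0,0,-1],[0,0,-1],[0,0,-1],[0,0,-1]],"delta_pos":[[0,0,0],[0,0,0],[0.312,-0.813,0],[0.312,-0.813,0],[0.312,-0.813,0],[0.312,-0.813,0],[0.312,-0.813,0],[0.312,-0.813,0],[0,0,0],[0,0,0]],"hand":[-1,-1,-1,-1,-1,-1,-1,-1,-1,-1]}';
python3 -m jog '{"turn":[[0,0,-1],[0,0,-0.45],[0,0,0],[0,0,0],[0,0,0],[0,0,0],[0,0,0],[0,0,0],[0,0,0],[0,0,0]],"delta_pos":[[0,0,0],[0,0,0],[0,0,0],[0,0,-0.6],[0,0,-0.6],[0,0,-0.6],[0,0,0],[0,0,0],[0,0,0],[0,0,0]],"hand":[-1,-1,-1,-1,-1,-1,-1,-1,-1,-1]}'; python3 -c "
from h import *
snap('wrist','w8.png');snap('scene','s8.png')"
```

```text
time: 17.85
ee_pos: [0.4767, 0.056, 0.1504]
tcp_rot: [179.9, 0.1, 97.6]
wrist_force: [0.0, 0.1, -1.6]
opening: 0.0517
time: 18.85
ee_pos: [0.4779, 0.0575, 0.062]
tcp_rot: [179.8, -0.0, 86.5]
wrist_force: [0.6, -0.1, -1.3]
opening: 0.0516
```

View pics/w8.png

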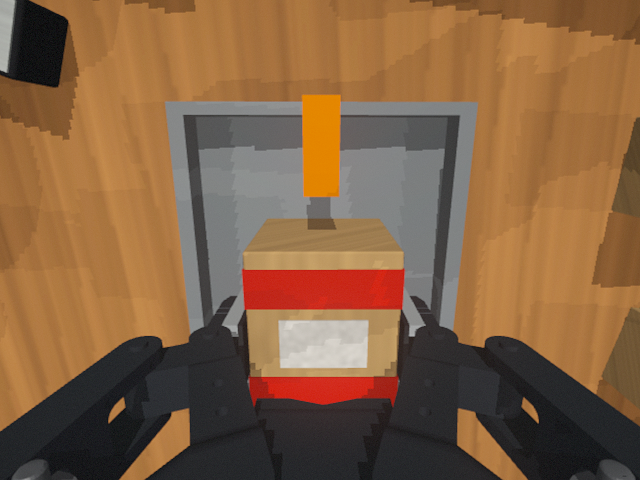

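View pics/s8.png

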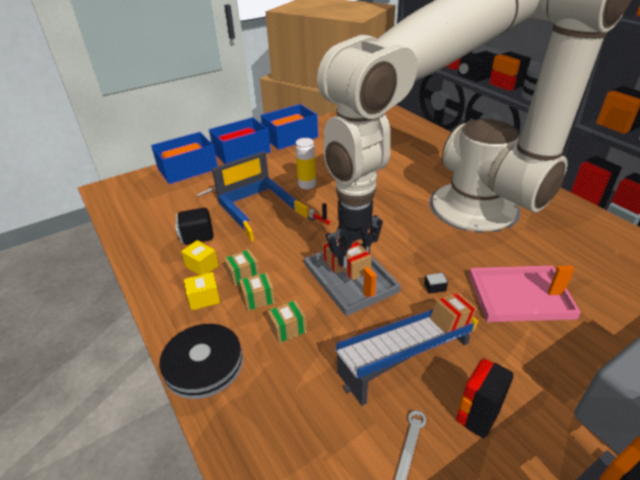

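Old2 lines up with the tray and the fin, and old1 is ahead of it. Lowering and releasing, then rising.

```bash
python3 -m jog '{"turn":[[0,0,0],[0,0,0],[0,0,0],[0,0,0],[0,0,0],[0,0,0],[0,0,0],[0,0,0],[0,0,0],[0,0,0]],"delta_pos":[[0,0,-0.5],[0,0,-0.26],[0,0,-0.03],[0,0,0],[0,0,0],[0,0,0],[0,0,0],[0,0,0.2],[0,0,0.6],[0,0,1]],"hand":[-1,-1,-1,-1,-1,0.6,0.6,0.6,0.6,0.6]}' ;
python3 -m jog '{"turn":[[0,0,0],[0,0,0],[0,0,0],[0,0,0],[0,0,0],[0,0,0],[0,0,0],[0,0,0],[0,0,0],[0,0,0]],"delta_pos":[[0,0,1],[-1,0,0.2],[-1,0,0],[-1,0,0],[0,0,0],[0,0,0],[0,0,0],[0,0,0],[0,0,0],[0,0,0]],"hand":[1,1,1,1,1,1,1,1,1,1]}'
cat > m.py <<'E'
from h import *
c=snap('top','tm.png');P=cloud(c);X,Y,Z=[P[...,i] for i in range(3)];H,S,V=masks(c)
m=(S<60)&(X>0.36)&(X<0.60)&(Y>-0.48)&(Y<0.18)&(Z>0.017)&(Z<0.027)
n,l,s,ce=cv2.connectedComponentsWithStats(cv2.dilate(m.astype(np.uint8),np.ones((3,3))))
i=1+np.argmax(s[1:,4]);q=P[(l==i)&m];print('tray walls',cv2.minAreaRect(q[:,:2].astype(np.float32)*1000))
m=(H<20)&(X>0.44)&(X<0.6)&(Y>-0.3)&(Y<0.16)&(Z>0.076)&(Z<.09)
q=P[m];print('fin',cv2.minAreaRect(q[:,:2].astype(np.float32)*1000)) if len(q) else 0
def comps(mm,name,amin=80):
    n,l,s,ce=cv2.connectedComponentsWithStats(cv2.erode(mm.astype(np.uint8),np.ones((2,2))))
    for i in range(1,n):
        if s[i,4]<amin: continue
        q=P[l==i];g=((H[l==i]>45)&(H[l==i]<85)&(S[l==i]>90)).mean();r=((H[l==i]<4)|(H[l==i]>176)).mean()
        r_=cv2.minAreaRect(q[:,:2].astype(np.float32)*1000)
        print(name,np.round(r_[0],1),np.round(r_[1],1),round(r_[2],1),'z',np.round(np.median(q[:,2]),4),'grn',round(g,2),'red',round(r,2))
comps((Z>0.04)&(Z<0.062)&(X>0.38)&(X<0.83)&(Y>-0.45)&(Y<0.25),'carton')
comps((Z>0.066)&(Z<0.2)&(X>0.36)&(X<0.70)&(Y>0.26)&(Y<0.335)&(S>60)&(H<90),'lane')
E
python3 m.py
```

```text
time: 19.95
ee_pos: [0.4753, 0.0572, 0.11]
tcp_rot: [-179.7, 0.0, 86.4]
wrist_force: [0.6, -0.3, -0.6]
opening: 0.0688
time: 20.95
ee_pos: [0.3282, 0.0573, 0.1701]
tcp_rot: [-179.9, 0.0, 86.4]
wrist_force: [-0.1, 0.3, 0.9]
opening: 0.0857
tray walls ((476.69500732421875, 42.88854217529297), (199.16748046875, 149.31463623046875), 86.3204574584961)
fin ((481.42462158203125, 122.2638931274414), (31.432689666748047, 11.808274269104004), 87.64297485351562)
carton [798.  -94.7] [49.4 64.2] 76.5 z 0.0518 grn 0.0 red 0.0
carton [ 761.  -205.9] [50.4 65.8] 18.6 z 0.0513 grn 0.0 red 0.0
carton [693.5 -21. ] [49.6 64.8] 76.9 z 0.0515 grn 0.33 red 0.0
carton [ 688.1 -116.4] [50.3 63.2] 86.2 z 0.0516 grn 0.32 red 0.0
carton [682.   95.8] [49.8 66.1] 84.4 z 0.0516 grn 0.34 red 0.0
carton [ 535.2 -438. ] [152.4   4.8] 2.6 z 0.0517 grn 0.0 red 0.01
carton [476.5  56.6] [63.7 49.9] 85.7 z 0.0559 grn 0.0 red 0.19
carton [471.9 -17.5] [62.9 50.3] 86.5 z 0.0557 grn 0.0 red 0.2
lane [399.4 299.5] [51.1 65.2] 88.6 z 0.0871 grn 0.0 red 0.25
```

View pics/tm.png

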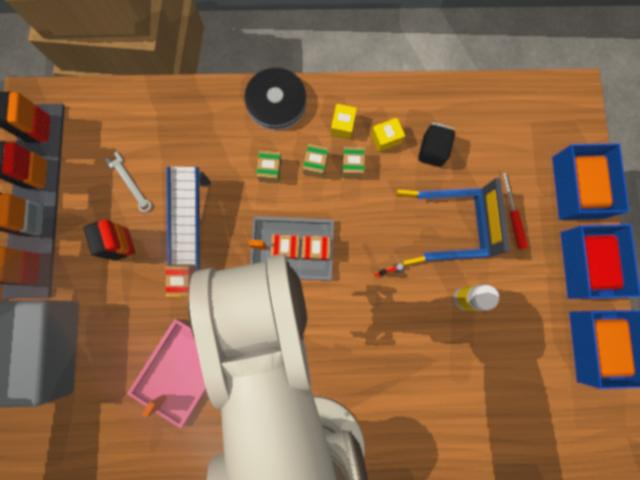

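Both old cartons are in the tray, lying at (0.472,-0.018) and (0.477,0.057), and all three green cartons are undisturbed. Next I'll pinch the fin at (0.4816,0.1226).

```bash
python3 -m jog '{"turn":[[0,0,0],[0,0,0],[0,0,0],[0,0,0],[0,0,0],[0,0,0],[0,0,0],[0,0,0],[0,0,0],[0,0,0]],"delta_pos":[[0.767,0.327,0],[0.767,0.327,0],[0.767,0.327,0],[0.767,0.327,0],[0,0,0],[0,0,-0.8],[0,0,-0.8],[0,0,-0.8],[0,0,-0.08],[0,0,0]],"hand":[0.1,0.1,0.1,0.1,0.1,0.1,0.1,0.1,0.1,0.1]}' 60;
python3 -m jog '{"turn":[[0,0,0],[0,0,0],[0,0,0],[0,0,0],[0,0,0],[0,0,0],[0,0,0],[0,0,0],[0,0,0],[0,0,0]],"delta_pos":[[0,0,0],[0,0,0],[0,0,0],[0,0,0],[0,0,0],[0,0,0],[0,0,0],[0,0,0],[0,0,0],[0,0,0]],"hand":[-1,-1,-1,-1,-1,-1,-1,-1,-1,-1]}' 60;
python3 -c "
from h import *
snap('wrist','w9.png')"
```

```text
time: 22.0
ee_pos: [0.4807, 0.1225, 0.0466]
tcp_rot: [-179.9, 0.0, 86.4]
wrist_force: [0.3, 0.5, 1.2]
opening: 0.047
time: 23.0
ee_pos: [0.4824, 0.1231, 0.0487]
tcp_rot: [179.8, -0.1, 86.4]
wrist_force: [-0.9, 0.7, 6.1]
opening: 0.0113
```

View pics/w9.png

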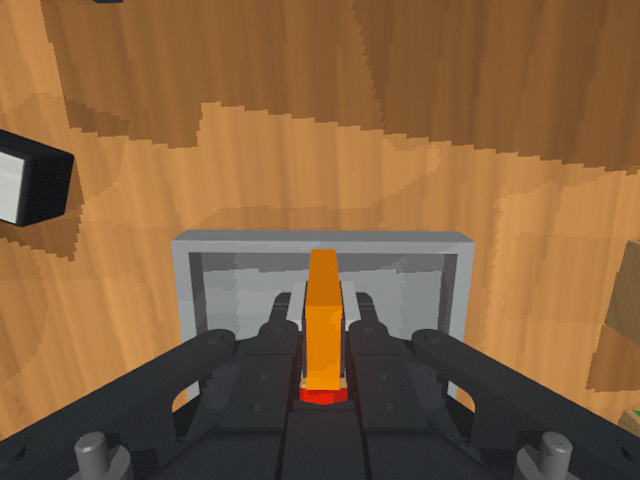

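```bash
python3 -m jog '{"turn":[[0,0,0],[0,0,0.05],[0,0,0.1],[0,0,0.1],[0,0,0.1],[0,0,0.1],[0,0,0.1],[0,0,0.1],[0,0,0.06],[0,0,0]],"delta_pos":[[0.02,-0.1,0.03],[0.05,-0.25,0],[0.08,-0.4,0],[0.09,-0.45,0],[0.09,-0.45,0],[0.09,-0.45,0],[0.09,-0.45,0],[0.08,-0.4,0],[0.05,-0.25,0],[0,0,0]],"hand":[-1,-1,-1,-1,-1,-1,-1,-1,-1,-1]}'; python3 m.py
```

```text
time: 24.05
ee_pos: [0.5139, -0.0391, 0.0487]
tcp_rot: [179.9, 0.1, 92.0]
wrist_force: [0.7, -4.3, 0.9]
opening: 0.0115
tray walls ((452.8266296386719, -183.9226837158203), (43.22362518310547, 96.608642578125), 27.9609432220459)
carton [798.7 -94.9] [49.3 63.9] 76.4 z 0.0516 grn 0.0 red 0.0
carton [ 761.3 -205.8] [51.1 66.2] 19.2 z 0.0516 grn 0.0 red 0.0
carton [681.   96.1] [50.1 64.9] 83.6 z 0.0517 grn 0.32 red 0.0
carton [ 517.6 -180.6] [50.6 65.2] 2.5 z 0.0555 grn 0.0 red 0.23
lane [399.4 299.5] [52.  65.2] 88.6 z 0.087 grn 0.0 red 0.23
```

```bash
python3 -c "
from h import *
snap('scene','s9.png')"
```

```text
(no output)
```

View pics/tm.png

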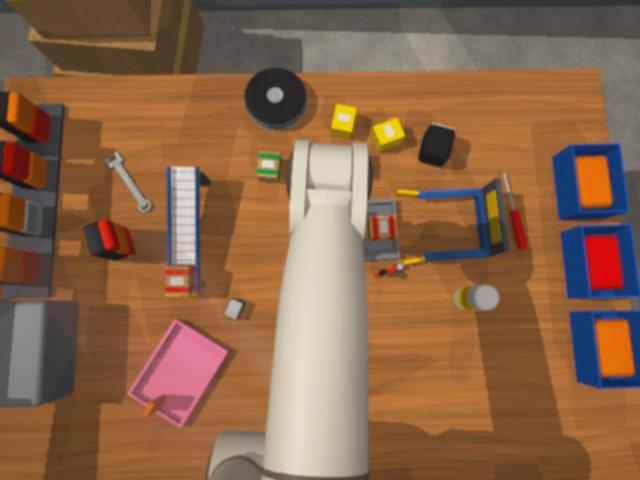

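View pics/s9.png

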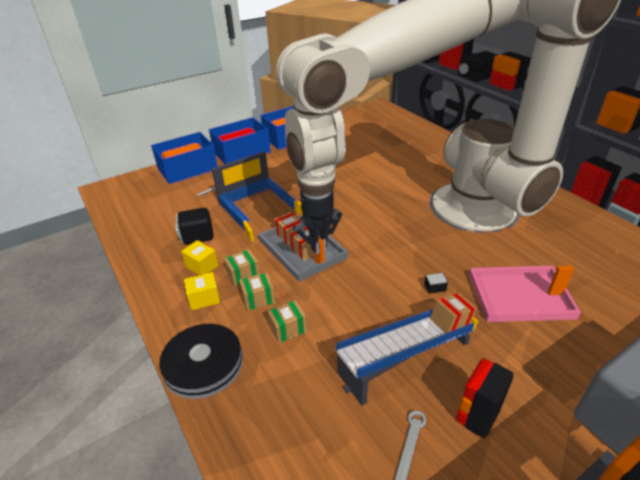

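The tray is in front of the mouth, with its leading edge near column 398. I'll measure the sideways fit against the channels before pushing in.

```bash
python3 -c "
from h import *
c=snap('top');P=cloud(c);X,Y,Z=[P[...,i] for i in range(3)];H,S,V=masks(c)
m=(S<60)&(Z>.017)&(Z<.027)&(X>.42)&(X<.62)
for y in (-.19,-.2,-.205,-.21):
    k=m&(abs(Y-y)<.004);print('tray',y,k.sum(),np.round([X[k].min(),X[k].max(),(X[k].min()+X[k].max())/2],4))
k=m&(X>.46)&(X<.58);print('front y',np.round([np.percentile(Y[k&(Y<-.15)],2)],4), )
for a,b in((.46,.5),(.54,.58)):
    k=m&(X>a)&(X<b)&(Y<-.15);print('front edge',a,np.round(Y[k].min(),4))
b=(H>105)&(H<125)&(S>140)&(Z>.024)&(Z<.04)
for y in (-.29,-.31,-.33,-.35,-.37,-.39):
    k=b&(abs(Y-y)<.006);L=X[k&(X>.55)];R_=X[k&(X<.5)]
    print('rack',y,np.round([R_.min(),R_.max(),L.min(),L.max(),(R_.min()+L.max())/2,(R_.max()+L.min())/2],4))
yel=(H>20)&(H<32)&(S>180)&(Z>.024)&(Z<.04)
for y in(-.235,-.25,-.265):
    k=yel&(abs(Y-y)<.006);L=X[k&(X>.55)];R_=X[k&(X<.5)];print('flare',y,np.round([R_.min(),R_.max(),L.min(),L.max()],4))
k=b&(X>.48)&(X<.57)&(Y<-.4);print('back bar y',np.round(np.percentile(Y[k],[2,50,98]),4))
"
```

```text
tray -0.19 18 [0.4447 0.5918 0.5183]
tray -0.2 20 [0.4449 0.5915 0.5182]
tray -0.205 19 [0.4449 0.5912 0.5181]
tray -0.21 45 [0.4466 0.5913 0.519 ]
front y [-0.5169]
front edge 0.46 -0.2196
front edge 0.54 -0.5171
rack -0.29 [0.4387 0.4541 0.5938 0.6075 0.5231 0.5239]
rack -0.31 [0.4404 0.4535 0.5931 0.6069 0.5237 0.5233]
rack -0.33 [0.4402 0.4554 0.5947 0.6093 0.5247 0.5251]
rack -0.35 [0.4423 0.4551 0.595  0.6092 0.5257 0.5251]
rack -0.37 [0.4416 0.4568 0.5975 0.608  0.5248 0.5272]
rack -0.39 [0.4436 0.4564 0.5969 0.6113 0.5274 0.5267]
flare -0.235 [0.4301 0.4378 0.6059 0.7479]
flare -0.25 [0.4323 0.4398 0.6045 0.7497]
flare -0.265 [0.4348 0.4442 0.6025 0.6106]
back bar y [-0.757  -0.6388 -0.4269]
```

```bash
python3 -m jog '{"turn":[[0,0,0.03],[0,0,0.03],[0,0,0],[0,0,0],[0,0,0],[0,0,0],[0,0,0],[0,0,0],[0,0,0],[0,0,0]],"delta_pos":[[0.004,-0.1,0],[0.009,-0.25,0],[0.013,-0.35,0],[0.015,-0.4,0],[0.015,-0.4,0],[0.015,-0.4,0],[0.015,-0.4,0],[0.015,-0.4,0],[0.011,-0.3,0],[0.008,-0.2,0]],"hand":[-1,-1,-1,-1,-1,-1,-1,-1,-1,-1]}'; python3 -c "
from h import *
snap('scene','s10.png');snap('wrist','w10.png');print(bot.get_obs()['wrist_force'])"
```

```text
time: 25.2
ee_pos: [0.5198, -0.1966, 0.0487]
tcp_rot: [179.9, -0.1, 92.7]
wrist_force: [-0.3, 8.1, 5.8]
opening: 0.0113
[ 0.42341238 -5.36392395  4.85108663]
```

View pics/s10.png

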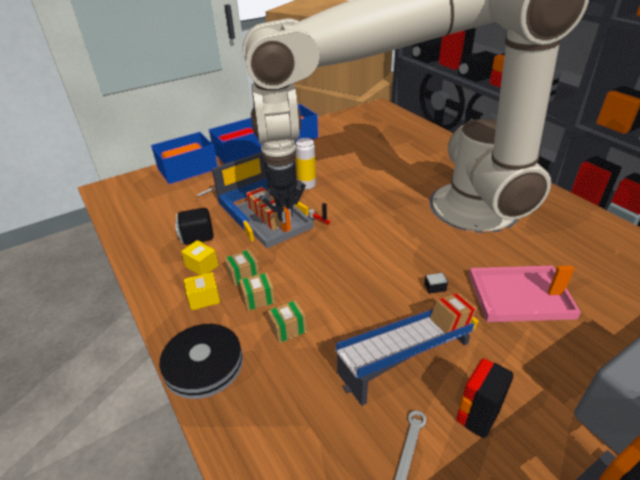

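View pics/w10.png

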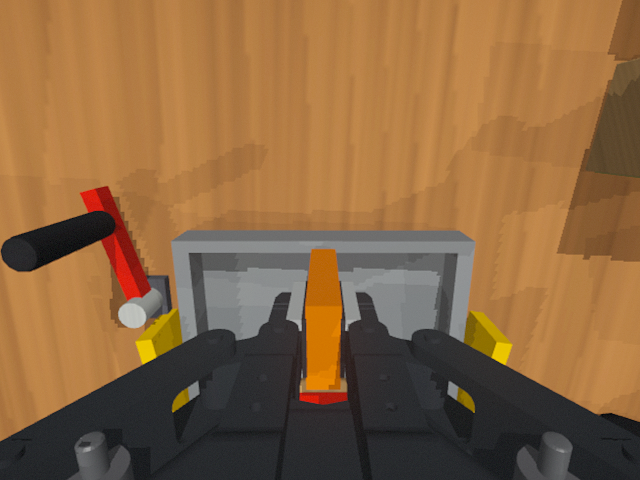

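The tray is centred between the yellow flares, with low forces. I'll carry on gently towards home.

```bash
python3 -m jog '{"turn":[[0,0,0],[0,0,0],[0,0,0],[0,0,0],[0,0,0],[0,0,0],[0,0,0],[0,0,0],[0,0,0],[0,0,0]],"delta_pos":[[0.004,-0.12,0],[0.004,-0.12,0],[0.004,-0.12,0],[0.004,-0.12,0],[0.004,-0.1,0],[0.003,-0.08,0],[0.003,-0.08,0],[0.002,-0.06,0],[0.002,-0.05,0],[0,-0.03,0]],"hand":[-1,-1,-1,-1,-1,-1,-1,-1,-1,-1]}'; python3 -c "
from h import *
c=snap('top','t11.png')
f=c['frame'][:,:,::-1];cv2.imwrite('pics/t11c.png',cv2.resize(f[150:300,370:530],(800,600)[:2]))"
```

```text
time: 26.3
ee_pos: [0.5214, -0.2396, 0.0487]
tcp_rot: [179.9, -0.1, 92.7]
wrist_force: [0.9, 7.6, 6.3]
opening: 0.011
```

View pics/t11c.png

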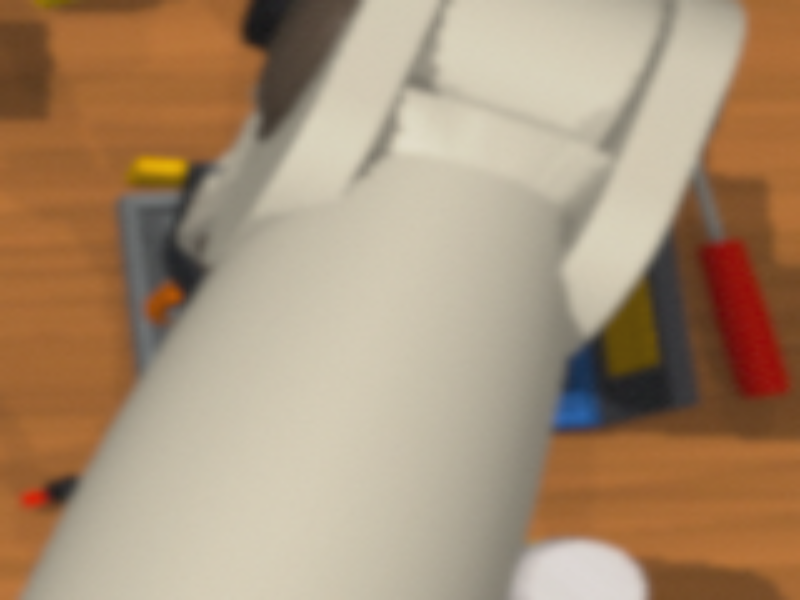

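```bash
python3 -m jog '{"turn":[[0,0,0],[0,0,0],[0,0,0],[0,0,0],[0,0,0],[0,0,0],[0,0,0],[0,0,0],[0,0,0],[0,0,0]],"delta_pos":[[0.001,-0.03,0],[0.001,-0.03,0],[0.001,-0.03,0],[0.001,-0.03,0],[0.001,-0.03,0],[0,0,0],[0,0,0],[0,0,0],[0,0,0],[0,0,0]],"hand":[-1,-1,-1,-1,-1,-1,-1,-1,-1,-1]}'
```

```text
time: 27.35
ee_pos: [0.5216, -0.2471, 0.0487]
tcp_rot: [179.9, -0.1, 92.7]
wrist_force: [0.5, 5.3, 5.5]
opening: 0.0116
```

```bash
python3 -m jog '{"turn":[[0,0,0],[0,0,0],[0,0,0],[0,0,0],[0,0,0],[0,0,0],[0,0,0],[0,0,0],[0,0,0],[0,0,0]],"delta_pos":[[0.001,-0.03,0],[0.001,-0.03,0],[0.001,-0.03,0],[0,-0.03,0],[0,0,0],[0,0,0],[0,0,0],[0,0,0],[0,0,0],[0,0,0]],"hand":[-1,-1,-1,-1,-1,-1,-1,-1,-1,-1]}'
```

```text
time: 28.35
ee_pos: [0.523, -0.248, 0.0487]
tcp_rot: [179.8, -0.6, 92.9]
wrist_force: [5.8, 34.2, 10.8]
opening: 0.0114
```

The force rose to 34 N at y = -0.248, so the tray is against the back stop. I'll ease off, release and rise, then look.

```bash
python3 -m jog '{"turn":[[0,0,0],[0,0,0],[0,0,0],[0,0,0],[0,0,0],[0,0,0],[0,0,0],[0,0,0],[0,0,0],[0,0,0]],"delta_pos":[[-0.01,0.08,0],[0,0,0],[0,0,0],[0,0,0],[0,0,0],[0,0,0.3],[0,0,0.6],[0,0,1],[0,0,1],[0,0.5,0]],"hand":[-1,-1,0,0,0,0,0,0,0,0]}';
python3 -m jog '{"turn":[[0,0,0],[0,0,0],[0,0,0],[0,0,0],[0,0,0],[0,0,0],[0,0,0],[0,0,0],[0,0,0],[0,0,0]],"delta_pos":[[-0.6,0.8,0],[-0.6,0.8,0],[-0.6,0.8,0],[-0.6,0.8,0],[-0.6,0.8,0],[0,0,0],[0,0,0],[0,0,0],[0,0,0],[0,0,0]],"hand":[0,0,0,0,0,0,0,0,0,0]}';
python3 m.py; python3 -c "
from h import *
c=snap('top','t12.png')
f=c['frame'][:,:,::-1];cv2.imwrite('pics/t12c.png',cv2.resize(f[150:300,370:530],(800,600)[:2]))
P=cloud(c);X,Y,Z=[P[...,i] for i in range(3)];H,S,V=masks(c)
m=(V<90)&(Z>.055)&(Z<.076)&(X>.38)&(X<.46)&(Y>-.24)&(Y<-.12)
print('knob',np.round(np.median(P[m],0),4),m.sum())"
```

```text
time: 29.35
ee_pos: [0.5228, -0.2283, 0.2018]
tcp_rot: [179.4, 0.3, 92.4]
wrist_force: [0.7, 0.4, 0.4]
opening: 0.0429
time: 30.35
ee_pos: [0.3711, -0.0265, 0.1928]
tcp_rot: [-179.9, -0.0, 92.5]
wrist_force: [-0.5, -0.6, -0.4]
opening: 0.0429
tray walls ((523.1595458984375, -252.18731689453125), (150.1244354248047, 52.72212219238281), 2.1130788326263428)
fin ((522.6751708984375, -247.46575927734375), (12.414346694946289, 32.809104919433594), 1.9989925622940063)
carton [798.1 -94.8] [49.6 65.9] 76.8 z 0.0513 grn 0.0 red 0.0
carton [ 761.  -205.6] [50.3 66.1] 20.8 z 0.0515 grn 0.0 red 0.0
carton [694.3 -21.2] [49.5 65.7] 77.2 z 0.0515 grn 0.33 red 0.0
carton [ 688.4 -116.8] [50.4 64.3] 84.8 z 0.0514 grn 0.31 red 0.0
carton [681.4  95.5] [50.1 65.1] 84.0 z 0.0516 grn 0.33 red 0.0
carton [ 527.6 -387.4] [50.6 68. ] 2.5 z 0.0553 grn 0.0 red 0.17
carton [ 524.5 -314.1] [50.5 66.1] 2.3 z 0.0554 grn 0.0 red 0.18
lane [399.5 299.2] [50.3 65.3] 88.6 z 0.0868 grn 0.0 red 0.23
knob [ 0.4091 -0.1753  0.0695] 9
```

View pics/t12c.png

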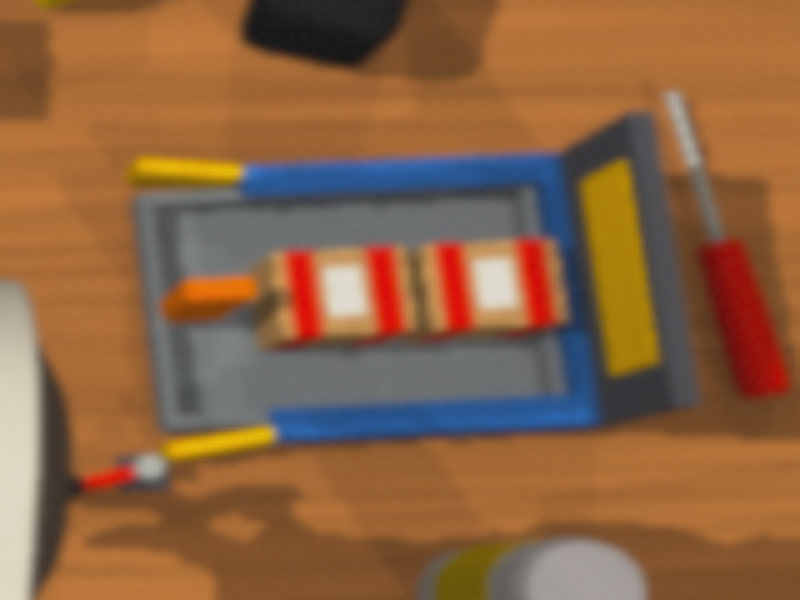

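The tray is home: the fin is at y -0.2475 in line with the holder at 2°, and both cartons are in place. Now I'll close the latch, pinching the knob at (0.4125,-0.174).

```bash
python3 -m jog '{"turn":[[0,0,0],[0,0,0],[0,0,0],[0,0,0],[0,0,0],[0,0,0],[0,0,0],[0,0,0],[0,0,0],[0,0,0]],"delta_pos":[[0.207,-0.738,0],[0.207,-0.738,0],[0.207,-0.738,0],[0.207,-0.738,0],[0,0,0],[0,0,-0.96],[0,0,-0.96],[0,0,-0.96],[0,0,0],[0,0,0]],"hand":[0,0,0,0,0,0,0,0,0,0]}' 25;
python3 -m jog '{"turn":[[0,0,0],[0,0,0],[0,0,0],[0,0,0],[0,0,0],[0,0,0],[0,0,0],[0,0,0],[0,0,0],[0,0,0]],"delta_pos":[[0,0,0],[0,0,0],[0,0,0],[0,0,0],[0,0,0],[0,0,0],[0,0,0],[0,0,0],[0,0,0],[0,0,0]],"hand":[-1,-1,-1,-1,-1,-1,-1,-1,-1,-1]}' 25;python3 -c "
from h import *
snap('wrist','w13.png')"
```

```text
time: 31.45
ee_pos: [0.4119, -0.1732, 0.0498]
tcp_rot: [-179.9, -0.0, 92.6]
wrist_force: [-0.7, 0.3, 1.3]
opening: 0.0426
time: 32.45
ee_pos: [0.4135, -0.1737, 0.0516]
tcp_rot: [179.8, 0.1, 92.6]
wrist_force: [-2.4, 1.8, 8.0]
opening: 0.0127
```

View pics/w13.png

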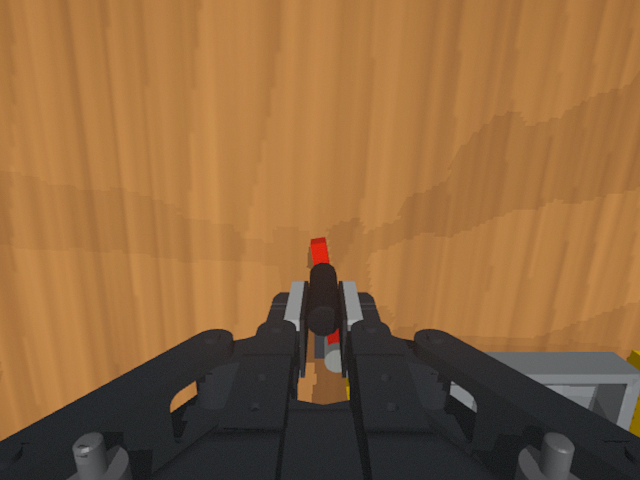

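```bash
python3 -m jog '{"turn":[[0,0,0],[0,0,0],[0,0,0],[0,0,0],[0,0,0],[0,0,0],[0,0,0],[0,0,0],[0,0,0],[0,0,0]],"delta_pos":[[0.166,0.023,0.03],[0.167,-0.006,0],[0.164,-0.035,0],[0.155,-0.063,0],[0.142,-0.089,0],[0.124,-0.112,0],[0.103,-0.132,0],[0.079,-0.148,0],[0.052,-0.159,0],[0.023,-0.166,0]],"hand":[-1,-1,-1,-1,-1,-1,-1,-1,-1,-1]}' 25;
python3 -m jog '{"turn":[[0,0,0],[0,0,0],[0,0,0],[0,0,0],[0,0,0],[0,0,0],[0,0,0],[0,0,0],[0,0,0],[0,0,0]],"delta_pos":[[0,-0.06,0],[0,-0.04,0],[0,0,0],[0,0,0],[0,0,0],[0,0,0],[0,0,0],[0,0,0],[0,0,0],[0,0,0]],"hand":[-1,-1,-1,-1,-1,-1,-1,-1,-1,-1]}' 25;python3 -c "
from h import *
snap('wrist','w14.png')"
```

```text
time: 33.5
ee_pos: [0.4712, -0.2178, 0.0515]
tcp_rot: [180.0, -0.0, 92.6]
wrist_force: [-3.2, 4.2, 1.9]
opening: 0.0129
time: 34.5
ee_pos: [0.4715, -0.2228, 0.0515]
tcp_rot: [179.9, 0.1, 92.6]
wrist_force: [-1.3, 1.0, 5.1]
opening: 0.0129
```

View pics/w14.png

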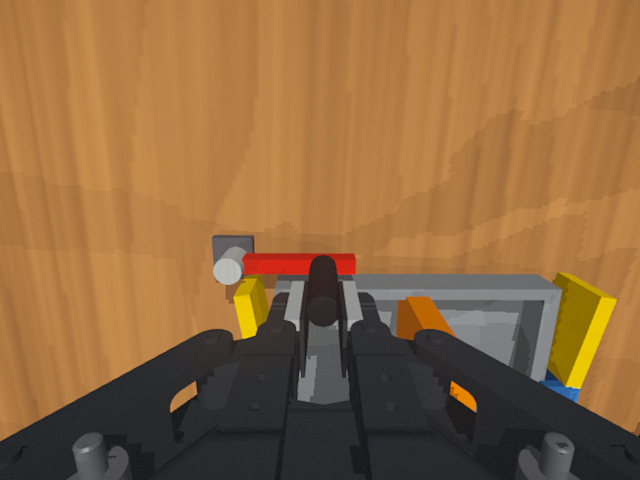

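The red arm now lies along the tray's rear edge at rows 255–272. I'll release the knob, rise and check from above while heading for the first new carton.

```bash
python3 -m jog '{"turn":[[0,0,0],[0,0,0],[0,0,0],[0,0,0],[0,0,0],[0,0,0],[0,0,0],[0,0,0],[0,0,1],[0,0,1]],"delta_pos":[[0,0,0],[0,0,0],[0,0,0],[0,0,0],[0,0,0.4],[0,0,0.8],[0,0,1],[0,0,0.8],[0,0.8,0],[0,1,0]],"hand":[-0.4,-0.4,-0.4,-0.4,-0.4,-0.4,0,1,1,1]}' 40;
python3 -m jog '{"turn":[[0,0,1],[0,0,1],[0,0,1],[0,0,1],[0,0,1],[0,0,1],[0,0,1],[0,0,1],[0,0,0.2],[0,0,0]],"delta_pos":[[0.4,0.9,0],[0.4,0.9,0],[0.4,0.9,0],[0.4,0.9,0],[0.4,0.9,0],[0,0,0],[0,0,0],[0,0,0],[0,0,0],[0,0,0]],"hand":[1,1,1,1,1,1,1,1,1,1]}';
python3 m.py;python3 -c "
from h import *
c=snap('top','t15.png')
snap('wrist','w15.png')
print(bot.get_obs()['ee_pos'])
f=c['frame'][:,:,::-1];cv2.imwrite('pics/t15c.png',cv2.resize(f[150:300,370:530],(800,600)[:2]))
P=cloud(c);X,Y,Z=[P[...,i] for i in range(3)];H,S,V=masks(c)
m=((H<4)|(H>176))&(S>150)&(Z>.01)&(Z<.03)&(X>.40)&(X<.52)&(Y>-.24)&(Y<-.15)
q=P[m];print('latch',cv2.minAreaRect(q[:,:2].astype(np.float32)*1000),cv2.fitLine(q[:,:2].astype(np.float32),2,0,.01,.01).ravel())"
```

```text
time: 35.55
ee_pos: [0.4715, -0.1331, 0.2017]
tcp_rot: [179.9, 0.1, 108.7]
wrist_force: [1.2, 0.9, 0.1]
opening: 0.0816
time: 36.55
ee_pos: [0.5709, 0.0923, 0.2004]
tcp_rot: [-180.0, -0.0, 174.1]
wrist_force: [-0.4, 0.3, 0.9]
opening: 0.0853
tray walls ((523.0551147460938, -252.64088439941406), (149.9207305908203, 52.936588287353516), 1.6421126127243042)
fin ((522.8607788085938, -247.25938415527344), (12.135734558105469, 32.364437103271484), 4.115213394165039)
carton [798.2 -94.8] [49.5 65. ] 76.9 z 0.0518 grn 0.0 red 0.0
carton [ 761.2 -205.9] [51.  65.4] 19.5 z 0.0515 grn 0.0 red 0.0
carton [694.4 -21.3] [49.6 64.8] 77.2 z 0.0516 grn 0.33 red 0.0
carton [ 688.4 -116.3] [50.  64.5] 86.5 z 0.0517 grn 0.32 red 0.0
carton [ 505.6 -438.3] [122.1   4.6] 1.9 z 0.052 grn 0.0 red 0.03
carton [ 527.  -387.8] [50.9 67.5] 3.7 z 0.0555 grn 0.0 red 0.21
carton [ 524.2 -314.2] [50.6 66.7] 2.5 z 0.0552 grn 0.0 red 0.22
lane [398.4 299.4] [50.5 63.3] 88.3 z 0.0872 grn 0.0 red 0.25
[0.57088365 0.0921636  0.20051037]
latch ((459.4651184082031, -218.4854278564453), (50.25516128540039, 4.69955587387085), 4.401037693023682) [ 0.9981257   0.06119709  0.45456088 -0.21887088]
```

View pics/t15c.png

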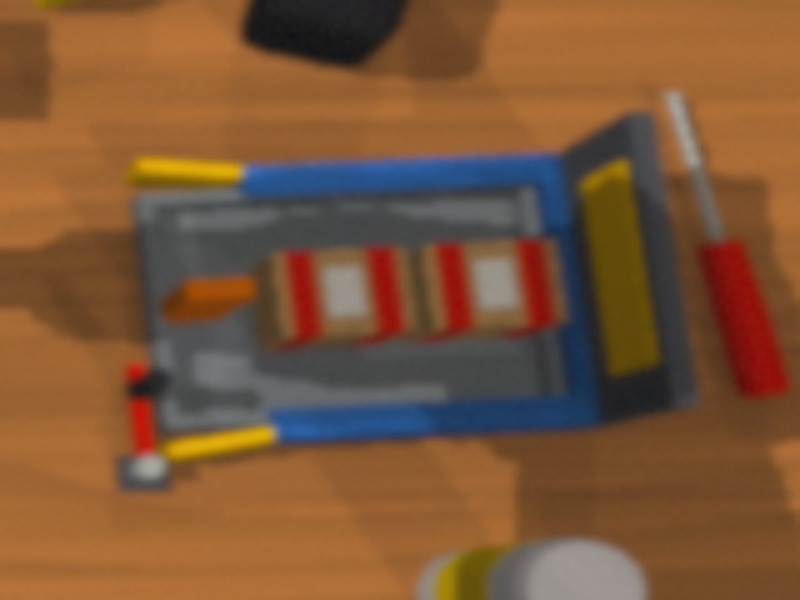

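View pics/w15.png

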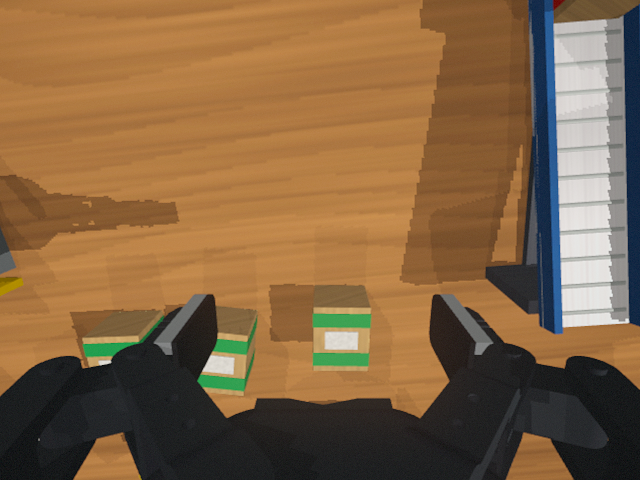

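The latch is shut, its line within about 2° of the holder's y axis. In the wrist view the first new carton sits at (342,330), squared to the gripper. Picking it.

```bash
python3 -m jog '{"turn":[[0,0,0],[0,0,0],[0,0,0],[0,0,0],[0,0,0],[0,0,0],[0,0,0],[0,0,0],[0,0,0],[0,0,0]],"delta_pos":[[0.733,0.023,0],[0.733,0.023,0],[0.733,0.023,0],[0,0,-0.9],[0,0,-0.9],[0,0,-0.9],[0,0,-0.6],[0,0,-0.3],[0,0,0],[0,0,0]],"hand":[1,1,1,1,1,1,1,1,1,1]}' 40;
python3 -m jog '{"turn":[[0,0,0],[0,0,0],[0,0,0],[0,0,0],[0,0,0],[0,0,0],[0,0,0],[0,0,0],[0,0,0],[0,0,0]],"delta_pos":[[0,0,0],[0,0,0],[0,0,0],[0,0,0],[0,0,0],[0,0,0],[0,0,0],[0,0,0],[0,0,0],[0,0,0]],"hand":[-1,-1,-1,-1,-1,-1,-1,-1,-1,-1]}' 40;python3 -c "
from h import *
snap('wrist','w16.png')"
```

```text
time: 37.7
ee_pos: [0.6816, 0.0958, 0.0223]
tcp_rot: [180.0, 0.1, 174.2]
wrist_force: [0.0, 1.4, -0.0]
opening: 0.0856
time: 38.7
ee_pos: [0.6817, 0.0959, 0.0223]
tcp_rot: [180.0, 0.1, 174.2]
wrist_force: [-0.4, -0.0, 6.2]
opening: 0.0517
```

View pics/w16.png

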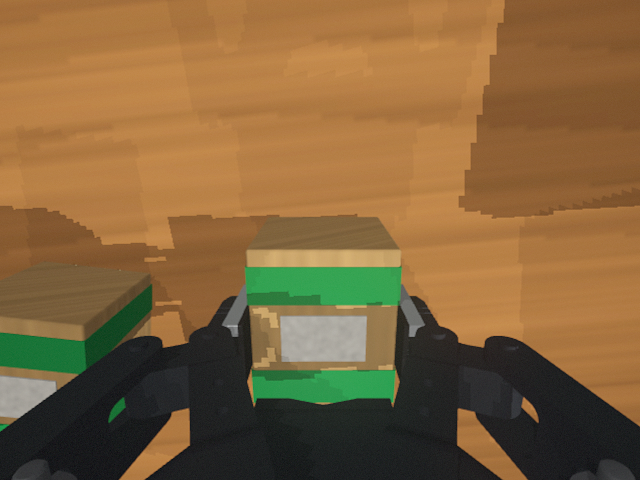

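```bash
python3 -m jog '{"turn":[[0,0,0],[0,0,0],[0,0,0],[0,0,0.49],[0,0,0],[0,0,0],[0,0,0],[0,0,0],[0,0,0],[0,0,0]],"delta_pos":[[0,0,0.6],[0,0,1],[0,0,1],[0,0,0.5],[-0.645,0.579,0],[-0.645,0.579,0],[-0.645,0.579,0],[-0.645,0.579,0],[-0.645,0.579,0],[-0.645,0.579,0]],"hand":[-1,-1,-1,-1,-1,-1,-1,-1,-1,-1]}' ;
python3 -m jog '{"turn":[[0,0,0],[-0.025,-0.75,0],[-0.025,-0.75,0],[0,0,0],[0,0,0],[0,0,0],[0,0,0],[0,0,0],[0,0,0],[0,0,0]],"delta_pos":[[-0.645,0.579,0],[0,0,0],[0,0,0],[0,0,0],[0,0,0],[0,0,0],[0,0,0],[0,0,0],[0,0,0],[0,0,0]],"hand":[-1,-1,-1,-1,-1,-1,-1,-1,-1,-1]}';python3 -c "
from h import *
c=snap('wrist','w17.png')
P=cloud(c);H,S,V=masks(c);X,Y,Z=[P[...,i] for i in range(3)]
b=(H>105)&(H<125)&(S>140)
for x in np.arange(.4,.66,.02):
    k=b&(abs(X-x)<.006)&(Y>.24)&(Y<.35)&(Z>.03)
    L=Y[k&(Y>.31)];R_=Y[k&(Y<.28)]
    if len(L)>3 and len(R_)>3:print(round(x,2),np.round([R_.max(),L.min(),(R_.max()+L.min())/2],4))"
```

```text
time: 39.75
ee_pos: [0.4858, 0.2703, 0.1755]
tcp_rot: [180.0, -0.0, 178.1]
wrist_force: [0.7, 0.2, -2.1]
opening: 0.0512
time: 40.75
ee_pos: [0.4553, 0.2983, 0.1753]
tcp_rot: [-180.0, 12.0, 178.1]
wrist_force: [0.4, -0.6, -3.0]
opening: 0.0514
0.4 [0.2706 0.3329 0.3017]
0.42 [0.2697 0.3323 0.301 ]
0.44 [0.2702 0.3302 0.3002]
0.46 [0.2697 0.3296 0.2997]
```

View pics/w17.png

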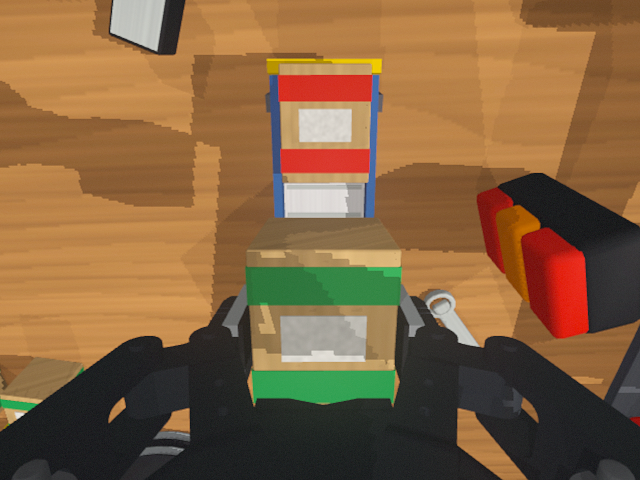

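The held carton is over the lane, with old3 at the front below it. Rail midline is y ≈ 0.2995 here. Lowering along the lane's normal.

```bash
python3 -m jog '{"turn":[[0,0,0],[0,0,0],[0,0,0],[0,0,0],[0,0,0],[0,0,0],[0,0,0],[0,0,0],[0,0,0],[0,0,0]],"delta_pos":[[0.085,0.005,-0.4],[0.085,0.005,-0.4],[0.085,0.002,-0.4],[0.064,0,-0.3],[0.043,0,-0.2],[0.021,0,-0.1],[0.021,0,-0.1],[0.018,0,-0.09],[0,0,0],[0,0,0]],"hand":[-1,-1,-1,-1,-1,-1,-1,-1,-1,-1]}';python3 -c "
from h import *
c=snap('wrist','w18.png');snap('scene','s18.png')"
```

```text
time: 41.8
ee_pos: [0.4763, 0.2991, 0.0764]
tcp_rot: [180.0, 12.0, 178.1]
wrist_force: [0.9, 0.0, -2.9]
opening: 0.0515
```

View pics/w18.png

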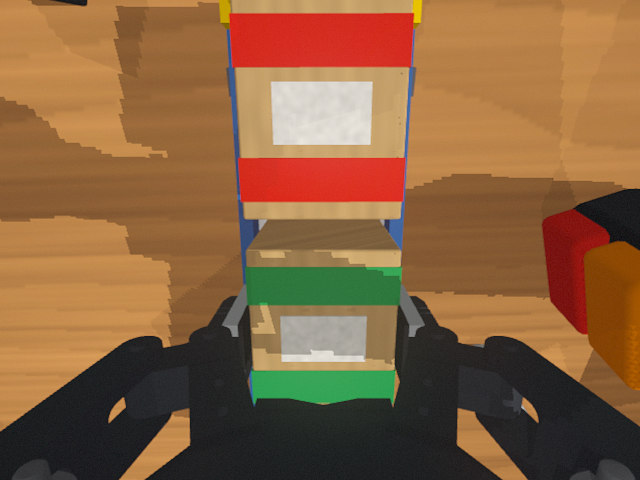

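View pics/s18.png

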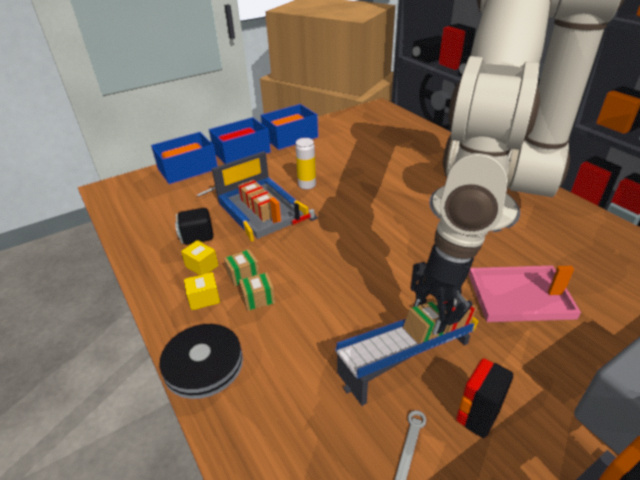

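It sits between the rails, just behind old3. Releasing and retreating.

```bash
python3 -m jog '{"turn":[[0,0,0],[0,0,0],[0,0,0],[0,0,0],[0,0,0],[0,0,0],[0,0,0],[0,0,0],[0.025,0.75,0],[0.025,0.75,0]],"delta_pos":[[0.004,0,-0.02],[0,0,0],[0,0,0],[0,0,0],[0,0,0],[-0.083,0.002,0.39],[-0.104,0.003,0.489],[-0.125,0.004,0.587],[-0.125,0.004,0.587],[0,0,0]],"hand":[-1,0.5,0.5,0.5,0.5,0.5,0.5,1,1,1]}';
python3 -m jog '{"turn":[[0,0,0],[0,0,0],[0,0,0],[0,0,0],[0,0,0],[0,0,0],[0,0,0],[0,0,0],[0,0,0],[0,0,0]],"delta_pos":[[0.3,-0.95,0],[0.3,-0.95,0],[0.3,-0.95,0],[0.3,-0.95,0],[0.3,-0.95,0],[0.3,-0.95,0],[0,0,0],[0,0,0],[0,0,0],[0,0,0]],"hand":[1,1,1,1,1,1,1,1,1,1]}';
python3 m.py; python3 -c "
from h import *
snap('wrist','w19.png')"
```

```text
time: 42.9
ee_pos: [0.4546, 0.3008, 0.1833]
tcp_rot: [179.7, 0.2, 178.2]
wrist_force: [1.7, 0.9, -0.2]
opening: 0.0852
time: 43.9
ee_pos: [0.5443, 0.0158, 0.1778]
tcp_rot: [180.0, 0.0, 178.2]
wrist_force: [0.7, 0.4, -0.1]
opening: 0.0853
tray walls ((522.948974609375, -252.13433837890625), (149.6477813720703, 51.938411712646484), 1.580350399017334)
fin ((522.9154663085938, -247.32791137695312), (32.76040267944336, 12.644858360290527), 89.27525329589844)
carton [ 795.1 -102.2] [41.  64.3] 88.2 z 0.0517 grn 0.0 red 0.0
carton [ 760.9 -205.7] [50.5 66.4] 20.4 z 0.0514 grn 0.0 red 0.0
carton [ 688.3 -116.2] [50.2 64.4] 86.3 z 0.0517 grn 0.31 red 0.0
carton [ 544.1 -437.1] [133.7   4. ] 1.7 z 0.0525 grn 0.0 red 0.0
carton [ 527. -388.] [50.6 67.3] 3.4 z 0.0553 grn 0.0 red 0.22
carton [ 524.3 -314.5] [50.3 66.9] 3.2 z 0.0554 grn 0.0 red 0.21
lane [430.8 299.4] [ 52.4 128. ] 88.6 z 0.0932 grn 0.19 red 0.08
```

View pics/tm.png

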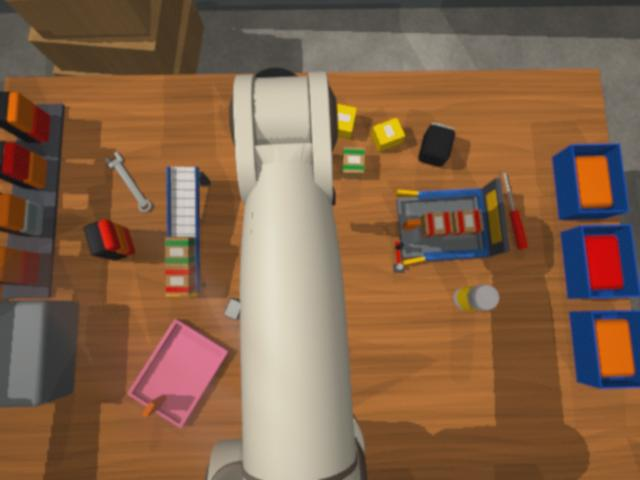

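The lane holds old3 and the first new carton in contact, 128 mm long together. Next is the new carton at (0.6883,-0.1163), yaw about -4°.

```bash
python3 -m jog '{"turn":[[0,0,-0.24],[0,0,0],[0,0,0],[0,0,0],[0,0,0],[0,0,0],[0,0,0],[0,0,0],[0,0,0],[0,0,0]],"delta_pos":[[0.72,-0.66,0],[0.72,-0.66,0],[0.72,-0.66,0],[0.72,-0.66,0],[0,0,0],[0,0,-1],[0,0,-0.6],[0,0,0],[0,0,0],[0,0,0]],"hand":[0.7,0.7,0.7,0.7,0.7,0.7,0.7,0.7,0.7,0.7]}'; python3 -c "
from h import *
snap('wrist','w20.png')"
```

```text
time: 45.0
ee_pos: [0.6895, -0.1169, 0.1007]
tcp_rot: [-180.0, 0.2, 176.2]
wrist_force: [0.2, 0.6, 0.2]
opening: 0.0727
```

View pics/w20.png

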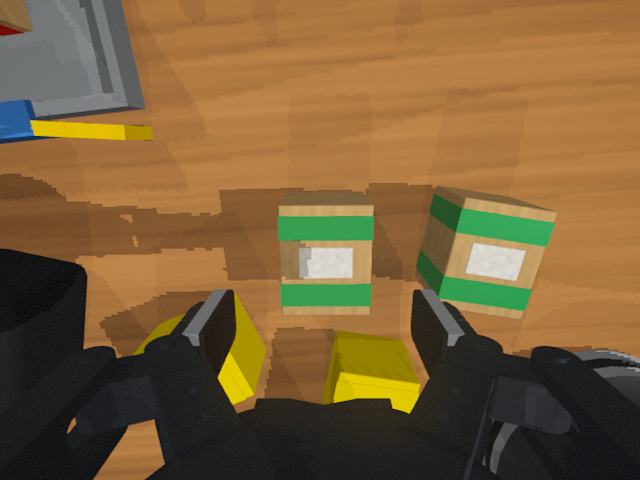

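The carton appears at (326,260), squared to the jaws. I'll check its position with the wrist depth.

```bash
python3 -c "
from h import *
c=snap('wrist');P=cloud(c);H,S,V=masks(c)
for a,b in((270,380),(410,570)):
    m=np.zeros((480,640),bool);m[180:330,a:b]=1
    m&=(P[...,2]>.046)&(P[...,2]<.058)
    q=P[m];print(cv2.minAreaRect(q[:,:2].astype(np.float32)*1000),np.median(q[:,2]))"
```

```text
((688.6664428710938, -114.83236694335938), (52.74221420288086, 66.4516830444336), 86.46540832519531) 0.05279860138921741
((694.2203979492188, -19.563350677490234), (54.06661605834961, 66.16288757324219), 77.16759490966797) 0.052783864683563025
```

```bash
python3 -m jog '{"turn":[[0,0,0],[0,0,0],[0,0,0],[0,0,0],[0,0,0],[0,0,0],[0,0,0],[0,0,0],[0,0,0],[0,0,0]],"delta_pos":[[0,0.03,-0.7],[0,0,-0.5],[0,0,-0.35],[0,0,0],[0,0,0],[0,0,0],[0,0,0],[0,0,0],[0,0,0],[0,0,0]],"hand":[0.7,0.7,0.7,0.7,0.7,-1,-1,-1,-1,-1]}' 40;
python3 -m jog '{"turn":[[0,0,0],[0,0,0],[0,0,0],[0,0,0],[0,0,0],[0,0,0],[0,0,0],[0,0,0],[0,0,0],[0,0,0]],"delta_pos":[[0,0,0],[0,0,0],[0,0,0.4],[0,0,0.8],[0,0,1],[0,0,1],[0,0,0],[0,0,0],[0,0,0],[0,0,0]],"hand":[-1,-1,-1,-1,-1,-1,-1,-1,-1,-1]}' 40
```

```text
time: 46.1
ee_pos: [0.6896, -0.116, 0.0223]
tcp_rot: [-180.0, 0.2, 176.2]
wrist_force: [-0.1, -0.6, 6.3]
opening: 0.0513
time: 47.1
ee_pos: [0.6878, -0.1157, 0.1779]
tcp_rot: [180.0, -0.2, 176.2]
wrist_force: [0.1, 0.1, -2.5]
opening: 0.0514
```

```bash
python3 -m jog '{"turn":[[0,0,0.24],[0,0,0],[0,0,0],[0,0,0],[0,0,0],[0,0,0],[0,0,0],[0,0,0],[0,0,0],[0,0,0]],"delta_pos":[[-0.333,0.825,0],[-0.333,0.825,0],[-0.333,0.825,0],[-0.333,0.825,0],[-0.333,0.825,0],[-0.333,0.825,0],[-0.333,0.825,0],[-0.333,0.825,0],[-0.333,0.825,0],[-0.333,0.825,0]],"hand":[-1,-1,-1,-1,-1,-1,-1,-1,-1,-1]}' ;
python3 -m jog '{"turn":[[-0.025,-0.75,0],[-0.025,-0.75,0],[0,0,0],[0,0,0],[0,0,0],[0,0,0],[0,0,0],[0,0,0],[0,0,0],[0,0,0]],"delta_pos":[[0,0,0],[0,0,0],[0,0,0],[0,0,0],[0,0,0],[0,0,0],[0,0,0],[0,0,0],[0,0,0],[0,0,0]],"hand":[-1,-1,-1,-1,-1,-1,-1,-1,-1,-1]}';cat > rail.py <<'E'
from h import *
import sys
c=snap('wrist',sys.argv[1])
P=cloud(c);H,S,V=masks(c);X,Y,Z=[P[...,i] for i in range(3)]
b=(H>105)&(H<125)&(S>140)
for x in np.arange(.4,.66,.02):
    k=b&(abs(X-x)<.006)&(Y>.24)&(Y<.35)&(Z>.03)
    L=Y[k&(Y>.31)];R_=Y[k&(Y<.28)]
    if len(L)>3 and len(R_)>3:print(round(x,2),np.round([R_.max(),L.min(),(R_.max()+L.min())/2],4))
E
python3 rail.py w21.png
```

```text
time: 48.1
ee_pos: [0.5206, 0.2979, 0.1788]
tcp_rot: [-179.9, -0.1, 178.1]
wrist_force: [1.1, 0.1, -2.4]
opening: 0.0512
time: 49.1
ee_pos: [0.5221, 0.2966, 0.1801]
tcp_rot: [-180.0, 12.0, 178.1]
wrist_force: [-0.5, 0.4, -2.2]
opening: 0.0516
0.4 [0.2707 0.3328 0.3017]
0.42 [0.27   0.3318 0.3009]
0.44 [0.2699 0.3325 0.3012]
0.46 [0.2692 0.3313 0.3002]
0.48 [0.2684 0.3308 0.2996]
0.5 [0.2681 0.3301 0.2991]
0.52 [0.2678 0.3275 0.2977]
```

View pics/w21.png

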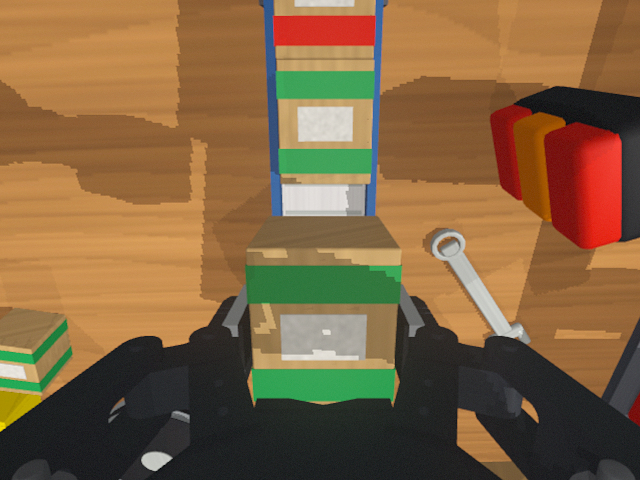

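```bash
python3 -m jog '{"turn":[[0,0,0],[0,0,0],[0,0,0],[0,0,0],[0,0,0],[0,0,0],[0,0,0],[0,0,0],[0,0,0],[0,0,0]],"delta_pos":[[0.085,0,-0.4],[0.085,0,-0.4],[0.085,0,-0.4],[0.064,0,-0.3],[0.043,0,-0.2],[0.021,0,-0.1],[0,0,0],[0,0,0],[0,0,0],[0,0,0]],"hand":[-1,-1,-1,-1,-1,-1,-1,-1,-1,-1]}';python3 -c "
from h import *
c=snap('wrist','w22.png')"
```

```text
time: 50.15
ee_pos: [0.5414, 0.2969, 0.091]
tcp_rot: [180.0, 12.1, 178.1]
wrist_force: [0.6, -0.3, -2.4]
opening: 0.0511
```

View pics/w22.png

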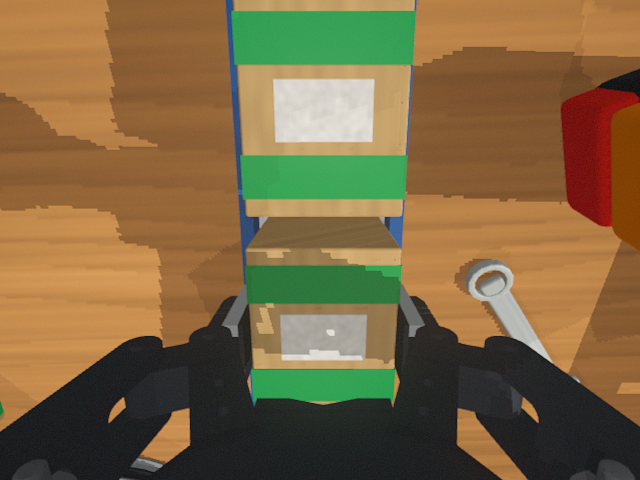

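```bash
python3 -m jog '{"turn":[[0,0,0],[0,0,0],[0,0,0],[0,0,0],[0,0,0],[0,0,0],[0,0,0],[0,0,0],[0.025,0.75,0],[0.025,0.75,0]],"delta_pos":[[0.004,0,-0.02],[0,0,0],[0,0,0],[0,0,0],[0,0,0],[-0.083,0.002,0.39],[-0.104,0.003,0.489],[-0.125,0.004,0.587],[-0.125,0.004,0.587],[0,0,0]],"hand":[-1,0.5,0.5,0.5,0.5,0.5,0.5,1,1,1]}';
python3 -m jog '{"turn":[[0,0,0],[0,0,-0.7],[0,0,-0.7],[0,0,0],[0,0,0],[0,0,0],[0,0,0],[0,0,0],[0,0,0],[0,0,0]],"delta_pos":[[0.435,-0.795,0],[0.435,-0.795,0],[0.435,-0.795,0],[0.435,-0.795,0],[0.435,-0.795,0],[0.435,-0.795,0],[0.435,-0.795,0],[0.435,-0.795,0],[0,0,0],[0,0,0]],"hand":[1,1,1,1,1,1,1,1,1,1]}';
python3 m.py; python3 -c "
from h import *
c=snap('wrist','w23.png');P=cloud(c)
m=(P[...,2]>.045)&(P[...,2]<.06);H,S,V=masks(c);g=(H>45)&(H<85)&(S>90)&m
q=P[g];print(bot.get_obs()['ee_pos']);print(cv2.minAreaRect(q[:,:2].astype(np.float32)*1000) if len(q) else None)"
```

```text
time: 51.2
ee_pos: [0.5194, 0.2983, 0.1977]
tcp_rot: [179.7, 0.2, 178.2]
wrist_force: [0.5, 1.0, 0.6]
opening: 0.0853
time: 52.2
ee_pos: [0.6937, -0.0218, 0.191]
tcp_rot: [-180.0, -0.1, 166.8]
wrist_force: [0.5, 0.1, -0.6]
opening: 0.0853
tray walls ((523.0385131835938, -252.3609161376953), (149.2911834716797, 52.395751953125), 1.2508469820022583)
fin ((522.9513549804688, -247.22781372070312), (32.0549430847168, 12.79893684387207), 88.17417907714844)
carton [ 760.8 -205.9] [50.4 68.2] 19.1 z 0.0515 grn 0.0 red 0.0
carton [ 527.3 -387.8] [50.3 66.6] 3.1 z 0.0555 grn 0.0 red 0.18
carton [ 524.3 -314.5] [50.6 66.6] 2.4 z 0.0554 grn 0.0 red 0.19
lane [462.7 298.2] [ 52.2 192.1] 88.2 z 0.0979 grn 0.26 red 0.03
[ 0.69334451 -0.02002903  0.19184778]
((684.7514038085938, -145.71360778808594), (310.94976806640625, 59.61821365356445), 85.7564468383789)
```

View pics/w23.png

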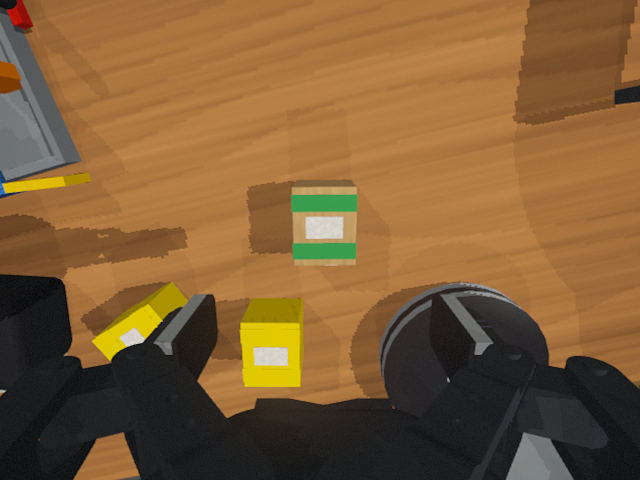

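View pics/tm.png

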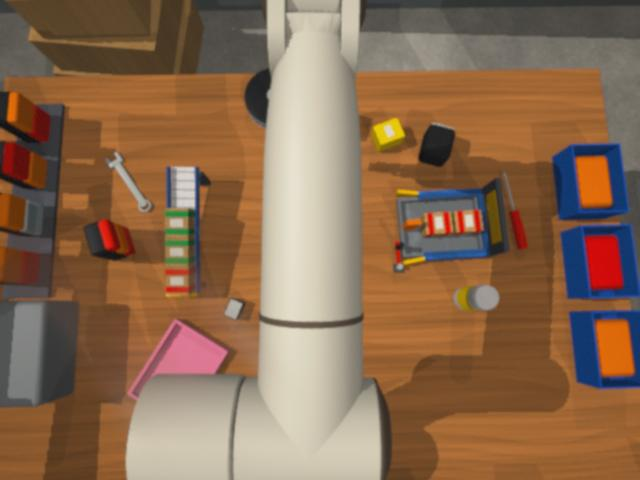

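The lane now holds three cartons (192 mm). The last green one is at wrist pixel (325,226), squared to the jaws. Locating it.

```bash
python3 -c "
from h import *
c=snap('wrist');P=cloud(c)
m=np.zeros((480,640),bool);m[170:280,270:380]=1
m&=(P[...,2]>.046)&(P[...,2]<.058)
q=P[m];print(cv2.minAreaRect(q[:,:2].astype(np.float32)*1000),np.median(q[:,2]),bot.get_obs()['ee_pos'])"
```

```text
((694.1796264648438, -19.418407440185547), (52.271305084228516, 66.00933837890625), 77.0981674194336) 0.05283190019431744 [ 0.69326716 -0.01961785  0.19211269]
```

```bash
python3 -m jog '{"turn":[[0,0,0],[0,0,0],[0,0,0],[0,0,0],[0,0,0],[0,0,0],[0,0,0],[0,0,0],[0,0,0],[0,0,0]],"delta_pos":[[0.01,0,-0.9],[0,0,-0.9],[0,0,-0.8],[0,0,-0.5],[0,0,-0.3],[0,0,0],[0,0,0],[0,0,0],[0,0,0],[0,0,0]],"hand":[1,1,1,1,1,1,1,-1,-1,-1]}' 40;
python3 -m jog '{"turn":[[0,0,0],[0,0,0],[0,0,0],[0,0,0],[0,0,0],[0,0,0],[0,0,0],[0,0,0],[0,0,0],[0,0,0]],"delta_pos":[[0,0,0],[0,0,0],[0,0,0],[0,0,0],[0,0,0.4],[0,0,0.8],[0,0,1],[0,0,1],[0,0,0.3],[0,0,0]],"hand":[-1,-1,-1,-1,-1,-1,-1,-1,-1,-1]}' 40
```

```text
time: 53.35
ee_pos: [0.6948, -0.0207, 0.0233]
tcp_rot: [180.0, 0.1, 166.9]
wrist_force: [-1.0, 0.4, 5.1]
opening: 0.0516
time: 54.35
ee_pos: [0.6951, -0.0208, 0.2003]
tcp_rot: [179.9, 0.3, 166.9]
wrist_force: [-0.3, 0.9, -1.8]
opening: 0.0515
```

```bash
python3 -m jog '{"turn":[[0,0,0.7],[0,0,0.7],[0,0,0],[0,0,0],[0,0,0],[0,0,0],[0,0,0],[-0.025,-0.75,0],[-0.025,-0.75,0],[0,0,0]],"delta_pos":[[-0.315,0.904,0],[-0.315,0.904,0],[-0.315,0.904,0],[-0.315,0.904,0],[-0.315,0.904,0],[-0.315,0.904,0],[-0.315,0.904,0],[0,0,0],[0,0,0],[0,0,0]],"hand":[-1,-1,-1,-1,-1,-1,-1,-1,-1,-1]}' ;
python3 rail.py w24.png; python3 -c "
from h import *
print(bot.get_obs()['ee_pos'])"
```

```text
time: 55.35
ee_pos: [0.5802, 0.2954, 0.1926]
tcp_rot: [-179.8, 11.8, 178.3]
wrist_force: [-0.2, 0.6, -2.1]
opening: 0.051
0.46 [0.2691 0.331  0.3001]
0.48 [0.268  0.3311 0.2995]
0.5 [0.2677 0.3294 0.2985]
0.52 [0.2666 0.329  0.2978]
0.54 [0.266  0.3284 0.2972]
0.56 [0.2654 0.3273 0.2963]
0.58 [0.2659 0.3255 0.2957]
[0.58137541 0.29543386 0.19433712]
```

View pics/w24.png

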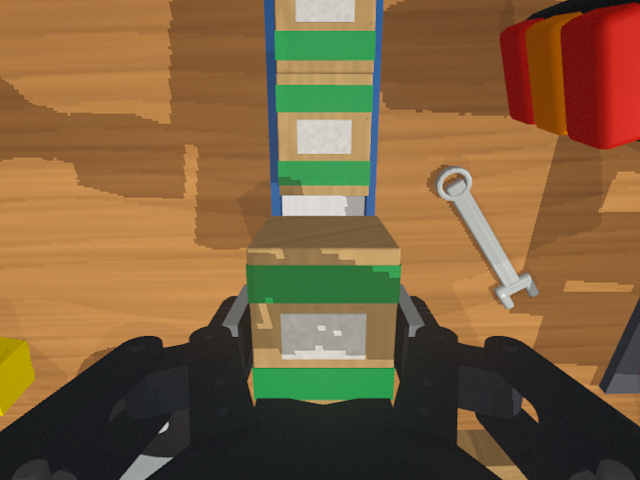

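```bash
python3 -m jog '{"turn":[[0,0,0],[0,0,0],[0,0,0],[0,0,0],[0,0,0],[0,0,0],[0,0,0],[0,0,0],[0,0,0],[0,0,0]],"delta_pos":[[0.085,0,-0.4],[0.085,0,-0.4],[0.085,0,-0.4],[0.064,0,-0.3],[0.043,0,-0.2],[0.021,0,-0.1],[0,0,0],[0,0,0],[0,0,0],[0,0,0]],"hand":[-1,-1,-1,-1,-1,-1,-1,-1,-1,-1]}';python3 -c "
from h import *
c=snap('wrist','w25.png')"
```

```text
time: 56.4
ee_pos: [0.6031, 0.2959, 0.1077]
tcp_rot: [180.0, 12.1, 178.1]
wrist_force: [-0.1, 1.2, -2.3]
opening: 0.0518
```

View pics/w25.png

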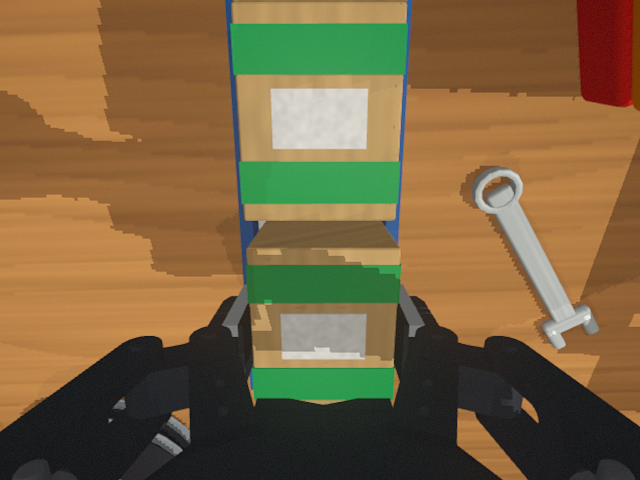

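It is slightly high (about 5 mm) and about 1 mm to +y. I'll correct that, release and retreat.

```bash
python3 -m jog '{"turn":[[0,0,0],[0,0,0],[0,0,0],[0,0,0],[0,0,0],[0,0,0],[0,0,0],[0,0,0],[0,0,0],[0,0,0]],"delta_pos":[[0.01,-0.02,-0.04],[0.01,0,-0.05],[0,0,0],[0,0,0],[0,0,0],[0,0,0],[0,0,0],[-0.083,0.002,0.39],[-0.104,0.003,0.489],[-0.125,0.004,0.587]],"hand":[-1,-1,-1,0.5,0.5,0.5,0.5,0.5,0.5,0.5]}';
python3 -m jog '{"turn":[[0,0,0],[0.025,0.75,0],[0.025,0.75,0],[0,0,0],[0,0,0],[0,0,0],[0,0,0],[0,0,0],[0,0,0],[0,0,0]],"delta_pos":[[-0.083,0,0.5],[0,0,0],[-0.7,-0.7,0],[-0.7,-0.7,0],[-0.7,-0.7,0],[-0.7,-0.7,0],[-0.7,-0.7,0],[0,0,0],[0,0,0],[0,0,0]],"hand":[1,1,1,1,1,1,1,1,1,1]}';
python3 m.py; python3 -c "
from h import *
snap('scene','s26.png')
c=snap('top')
P=cloud(c);X,Y,Z=[P[...,i] for i in range(3)];H,S,V=masks(c)
m=((H<4)|(H>176))&(S>150)&(Z>.01)&(Z<.03)&(X>.40)&(X<.52)&(Y>-.24)&(Y<-.15)
q=P[m];print('latch',cv2.minAreaRect(q[:,:2].astype(np.float32)*1000),cv2.fitLine(q[:,:2].astype(np.float32),2,0,.01,.01).ravel())"
```

```text
time: 57.45
ee_pos: [0.5878, 0.2949, 0.1754]
tcp_rot: [-179.9, 11.9, 178.1]
wrist_force: [0.5, 0.2, 0.2]
opening: 0.0641
time: 58.45
ee_pos: [0.4098, 0.1205, 0.2008]
tcp_rot: [180.0, 0.0, 178.1]
wrist_force: [-0.7, 0.8, -0.3]
opening: 0.0855
tray walls ((522.7489624023438, -252.5873260498047), (150.6648406982422, 51.86848068237305), 1.7659471035003662)
fin ((522.7765502929688, -247.37918090820312), (11.981144905090332, 32.519386291503906), 1.8656831979751587)
carton [798.4 -94.8] [49.6 64.4] 76.8 z 0.0514 grn 0.0 red 0.0
carton [ 760.6 -205.5] [50.4 65.7] 20.0 z 0.0516 grn 0.0 red 0.0
carton [ 527.5 -437.6] [166.3   4.2] 2.4 z 0.0525 grn 0.0 red 0.02
carton [ 527.1 -387.8] [50.3 66.6] 3.0 z 0.0553 grn 0.0 red 0.18
carton [ 524.2 -314. ] [50.7 66.3] 3.1 z 0.0555 grn 0.0 red 0.19
lane [613.3 294.1] [20.5 52.6] 10.4 z 0.1331 grn 0.57 red 0.0
latch ((457.33807373046875, -218.8710479736328), (49.73442459106445, 6.380349159240723), 1.107735276222229) [ 0.9985501   0.05382958  0.4533902  -0.21854214]
```

View pics/tm.png

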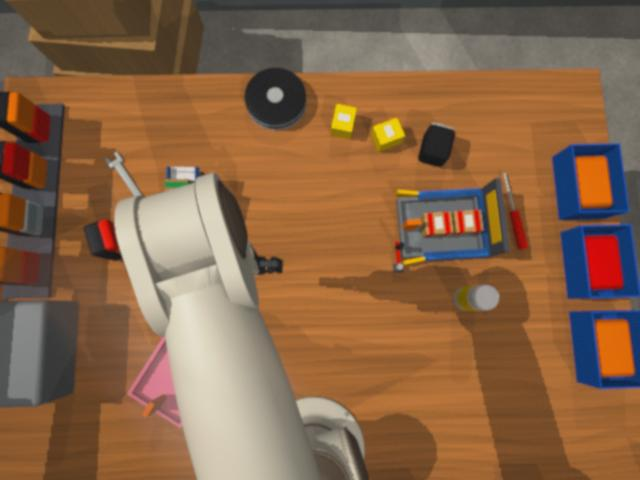

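View pics/s26.png

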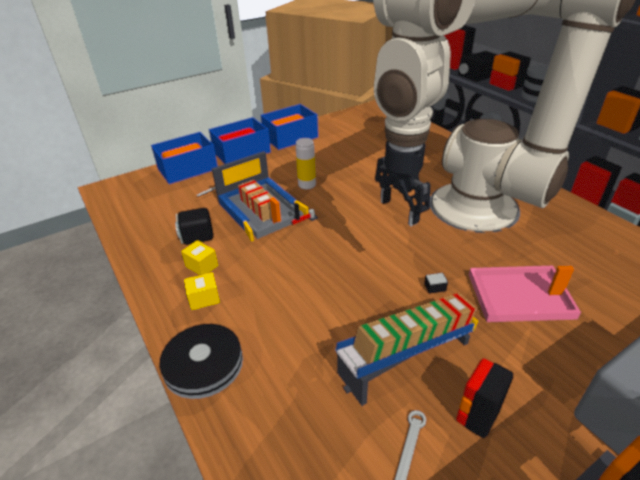

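All four look seated in the lane. I'll move the arm clear for an unobstructed final measurement.

```bash
python3 -m jog '{"turn":[[0,0,0],[0,0,0],[0,0,0],[0,0,0],[0,0,0],[0,0,0],[0,0,0],[0,0,0],[0,0,0],[0,0,0]],"delta_pos":[[-0.3,-0.9,0.1],[-0.3,-0.9,0.1],[-0.2,-0.9,0.1],[0,-0.9,0],[0,-0.9,0],[0,0,0],[0,0,0],[0,0,0],[0,0,0],[0,0,0]],"hand":[1,1,1,1,1,1,1,1,1,1]}';
python3 m.py; python3 -c "
from h import *
c=snap('top');P=cloud(c);X,Y,Z=[P[...,i] for i in range(3)]
S0=np.array([.3751,.3011,.0297]);ps=np.deg2rad(-1.9);t=np.deg2rad(12)
u=np.array([np.cos(t)*np.cos(ps),np.cos(t)*np.sin(ps),np.sin(t)]);n=np.array([-np.sin(t)*np.cos(ps),-np.sin(t)*np.sin(ps),np.cos(t)]);v=np.cross(n,u)
L=np.stack([(P-S0)@a for a in(u,v,n)],-1)
for x in np.arange(5,290,10)/1000:
    k=(abs(L[...,0]-x)<.004)&(abs(L[...,1])<.036)&(L[...,2]>.04)&(L[...,2]<.08)
    if k.sum()>3: print(round(x,3),np.round([np.median(L[k][:,2]),L[k][:,1].min(),L[k][:,1].max()],4))
"
```

```text
time: 59.6
ee_pos: [0.3695, -0.1038, 0.2156]
tcp_rot: [180.0, 0.0, 178.3]
wrist_force: [-0.2, 0.1, 0.5]
opening: 0.0857
tray walls ((584.3992309570312, -241.67591857910156), (34.38847351074219, 65.61618041992188), 41.68180847167969)
fin ((527.4935913085938, -257.4037170410156), (11.43478775024414, 2.671034574508667), 86.1228256225586)
carton [798.4 -94.8] [49.4 64.4] 76.7 z 0.0517 grn 0.0 red 0.0
carton [ 760.8 -206.1] [51.4 65.5] 19.5 z 0.0514 grn 0.0 red 0.0
carton [ 527.2 -438. ] [165.    3.8] 2.3 z 0.0522 grn 0.0 red 0.01
carton [ 527.2 -387.8] [50.3 67. ] 2.9 z 0.0554 grn 0.0 red 0.17
carton [ 534.7 -313.7] [28.8 67.1] 3.1 z 0.0555 grn 0.0 red 0.2
lane [494.8 297.1] [ 52.7 256.5] 88.0 z 0.1054 grn 0.31 red 0.02
0.005 [ 0.0516 -0.026   0.0265]
0.015 [ 0.0519 -0.0257  0.0253]
0.025 [ 0.0522 -0.0257  0.0253]
0.035 [ 0.0522 -0.0253  0.0253]
0.045 [ 0.0516 -0.0254  0.0259]
0.055 [ 0.0521 -0.0257  0.0259]
0.065 [ 0.0514 -0.0253  0.0256]
0.075 [ 0.052  -0.0258  0.0279]
0.085 [ 0.0515 -0.0255  0.0281]
0.095 [ 0.0518 -0.0256  0.0274]
0.105 [ 0.0521 -0.0252  0.028 ]
0.115 [ 0.0517 -0.0255  0.0274]
0.125 [ 0.0518 -0.0255  0.0291]
0.135 [ 0.0519 -0.0257  0.0281]
0.145 [ 0.0522 -0.0261  0.0277]
0.155 [ 0.0515 -0.0256  0.028 ]
0.165 [ 0.0518 -0.0262  0.027 ]
0.175 [ 0.0516 -0.0257  0.0272]
0.185 [ 0.0517 -0.0256  0.0267]
0.195 [ 0.0521 -0.0252  0.0266]
0.205 [ 0.0515 -0.0256  0.0274]
0.215 [ 0.052  -0.0255  0.0274]
0.225 [ 0.0517 -0.0252  0.0272]
0.235 [ 0.052  -0.0259  0.0264]
0.245 [ 0.0521 -0.0254  0.0272]
0.255 [ 0.0518 -0.0255  0.0266]
0.265 [ 0.0509 -0.0259  0.0258]
```

View pics/tm.png

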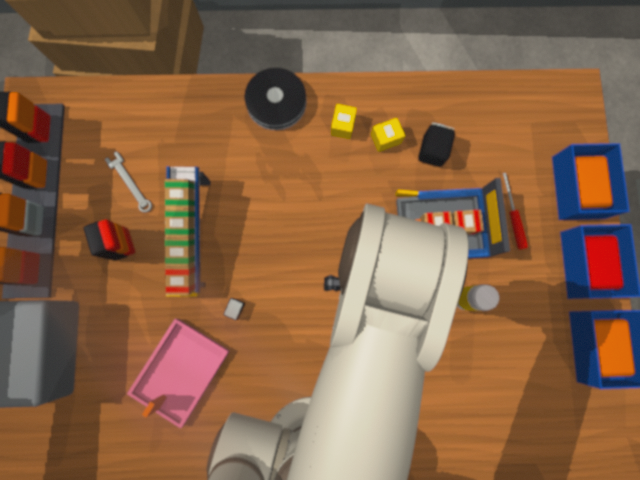

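The lane holds one red-banded and three green-banded cartons end to end. They reach 0.27 m up the slope, their tops are flat at 52 mm and they are centred. The arm touches nothing, so I'm handing in.

```bash
python3 -c "
from h import *
print(np.round(bot.get_obs()['qd'],2));ticket.job_done()"
```

```text
[-0.43 -0.11  0.06  0.07 -0.06 -0.04]
the job is handed in; nothing more can be done
```

The job is handed in at about 60 s of the 210 s allowed, and my last checks found nothing out of place. No verdict was reported. I opened the latch, set old1 and old2 on the tray, slid the tray fully home, shut the latch, and loaded all three green-banded cartons behind old3.

**What the last checks showed:**
- **Tray:** in line with the holder, about 2° in world for both. The final push met the back stop at 34 N. Its position in the holder works out to within about 1 mm of home, using a holder position I trust to about 2 mm.
- **Old cartons:** they lie flat on the tray floor at about x = +60 and -13 mm in the tray frame.
- **Latch:** its line reads 1 to 4° in world depending on the fit, against the holder's 2°, which is under 0.05 rad.
- **Lane:** old3 is against the stop with the three new cartons in contact behind it. Their tops are level at 52 mm and they sit within about 2 mm of mid-width.
- **Other things on the bench:** I touched none of them, and they stand where they were in the last top picture. The arm hid part of the spray can there; it was standing in place in the view just before.

**Two limits of these checks:**
- **Last tray and fin readings:** in the very last top view the arm hid part of the tray, so those readings are invalid. The tray and latch figures come from the view one second earlier.
- **Lane midline:** the wrist and top cameras disagreed by about 1 mm, within the calibration.

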